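# Put the washed mixer back together

### The job

Put the washed bench mixer back together: lower the mixing jar gently onto the mixer base so that both pegs come up through its foot and the foot rests flat on the deck (either way round will do), and slide the scraper blade-first into the slot in the side of the base until it is fully home. Keep the jar upright, and leave the other bottles, glassware and small things where they stand.

Things in the scene. Friction and masses are not known exactly. Their poses are not given: they have to be found in the camera images.
- mixer_base: Bench mixer base, fixed to the table: white and grey box 180 (its x) by 170 (its y) by 75 mm high, flat white top (the deck). Origin: centre of its underside, on the table; z up. Two brass pegs stand on the deck; in its -y side is a level slot for the scraper, above a yellow lip.
- deck_centre (a point): Point on the deck midway between the pegs, 75 mm above the table, straight above the base's origin; axes as mixer_base. The pegs stand 52 mm from it along +x and -x: 12 mm diameter, 22 mm tall, the top 7 mm tapering to 6 mm.
- slot_mouth (a point): Middle of the slot's mouth, on its floor 30 mm above the table, in the base's side face 85 mm from the origin along -y; axes as mixer_base. The slot is 66 mm wide (x), 10 mm high, 80 mm deep along +y. The lip, 94 mm wide, level with the slot's floor, sticks out 25 mm (-y) with an 8 mm high flared guide at each side.
- jar: Mixing jar, 0.45 kg, closed, 157 mm tall. Origin: centre of its underside, z up. Blue foot 140 (x) by 88 (y) by 14 mm with vertical 15 mm square through holes at x = +52 and -52 mm; clear body, 84 mm diameter; blue lid, 88 mm, top at 127 mm. Same after a half turn. Starts upright on the table; seated, its origin is at deck_centre, its x along the base's x.
- jar_bar (a point): In the upright blue bar on the jar's lid, to hold it by: 64 mm long (x), 14 mm thick (y), 127 to 157 mm above the jar's underside. The point lies on the jar's axis, 147 mm up; axes as jar.
- scraper: Flat scraper, 0.11 kg, lying flat at the start. Origin: on its underside where the handle's front end meets the blade; +x to the blade's tip, z up. Steel blade 70 mm long, 60 mm wide, 5 mm thick (last 12 mm: 56 wide, 3 thick). Home, its origin is at slot_mouth, its +x along the base's +y, the handle's front end against the side face. Centre of mass near the origin.
- scraper_grip (a point): Middle of the scraper's orange handle: 100 mm long (x = 0 to -100 mm), 18 mm wide (y), 22 mm high, underside level with the blade's. The point lies at x = -50 mm, 11 mm above the underside; axes as scraper.
- beaker: Glass beaker, 70 mm diameter, 85 mm tall, a bystander; origin at the centre of its underside.
- amber_bottle: Amber bottle, 60 mm diameter, 140 mm tall, a bystander; origin at the centre of its underside.
- dish: White ceramic dish, 90 mm diameter, 18 mm high, a bystander; origin at the centre of its underside.
- pink_bottle: Pink bottle, 56 mm diameter, 170 mm tall, a bystander; origin at the centre of its underside.
- white_bottle: White bottle with a pink cap, 66 mm diameter, 170 mm tall, a bystander; origin at the centre of its underside.
- jar_small: Small white jar with a blue cap, 48 mm diameter, 50 mm tall, a bystander; origin at the centre of its underside.
- weight: Brass weight, a cylinder of 36 mm diameter, 30 mm tall, a bystander; origin at the centre of its underside.
Things that resemble listed ones, but are neither listed nor needed, are in the scene too. What is meant by the jar is not pink or red, and is the larger of those in its own colour.

How it is judged:
By the outcome, as a careful person would: the job done as asked, in the order asked, and still so for the second after the job is handed in, with the robot touching nothing.
It also fails if it takes over 64 s, if anything falls off the work surface, if the arm or the gripper's body presses on something with over 40 N, if the wrist force passes 120 N, or if a joint passes its speed limit or range.

### The arm

A 6-joint arm with a two-finger parallel gripper is mounted at the origin on the work surface. World frame = base frame: x ahead of the robot, y to its left, z up, the work surface at z = 0. Lengths are in m, angles in degrees, forces in N, time in s.
With the tool pointing down it reaches from about 0.4 to 0.825 m from the base axis. Payload 7 kg.
Tool frame: the origin (TCP) lies midway between the tips of the shut fingers; the grasp point (between the pads) lies 19 mm behind it; x points along the fingers, z is the direction in which the jaws open and shut, and the axes are right-handed (so a half turn about x gives the same grasp; the last joint's range is limited). The gripper opens to 88 mm and grips with 3 to 60 N. Pads are 19 mm wide; open, the fingers measure 130 mm over their backs; the gripper's body (78 mm by 193 mm) begins 47 mm behind the grasp point.
Start: joints at [88.986, 20.546, 0.682, 0, -70.136, -16.507], TCP at [0.203, 0.644, 0.227] pointing down, gripper open.
Joint ranges: [-176.03, 176.03], [-82.01, 121.73], [-58.28, 71.71], [-173.87, 95.51], [-174.79, -0.11], [-173.66, 173.66]. Speed limits (degrees/s): [136.94, 136.94, 172.46, 180, 180, 180].

### API

Orientations are given as [roll, pitch, yaw] about the fixed x, y, z axes, in that order (R = Rz(yaw) Ry(pitch) Rx(roll)).
In Python, from plant import get_state, capture, close_job gives the robot as it stands.
- The arm moves only by the tool play_rows, never from a script. Its argument "series" is one flat list of numbers, 4 for each row, row after row: the shift along the tool's x, y, z in m, then the turn about the tool's x in rad. In form: [tx, ty, tz, spin, tx, ty, tz, spin, ...]. A call has exactly 5 rows; each row shifts and turns the commanded pose from where the row before left it, along the tool's axes as they then stand; what a row does not reach is not made up. A row lasts 1/12 s, in which the tool goes at most 41.7 mm and 7.16 degrees, less where a joint would pass 70% of its speed; a pose out of reach is approached as far as the arm can. A call is refused whole if a number of a shift passes 0.0417 or a number of a turn 0.125, either way. A call with a gripper value outside its range is refused whole. "jaw" is the opening in per cent of the stroke, from 0 (shut) to 100 (fully open), set as the call begins (left out, the last holds). The fingers move at their own pace and stop on an object; "squeeze" is the grip in N (left out, the last holds). Time passes only in rows, so rows that do not move let the fingers close, or fill a call up. It gives the time, the measured TCP pose, the force and the opening at its end, in the units of the state.
- get_state(): the state, without advancing time (a new reading comes with each control period).
- capture(name): name is "scene" or "side" or "wrist"; returns a dict with "img" (400x640x3 uint8, blue, green, red), "K" (3x3 intrinsics, pixels), "world_from_camera" (4x4, takes a point from camera to world coordinates). Camera axes: x right, y down, z forward; pixel columns grow to the right and rows downward; lengths in m; the calibration is good to about 2 mm. A picture is of the moment at which its call begins. There is no depth.
- close_job(): hands the job in, once; it reports no verdict.
The state is a dict: "time_s": time; "joints": joint angles; "qd": joint speeds; "joint_torque": joint torques, N m; "tcp_pos": TCP position; "eef_rot": TCP orientation; "contact_force": force on the tool from outside, world axes, zero at the start; "moment": the same for the moment, N m; "gripper_width": finger opening in m.
Only numpy, scipy, OpenCV 4.12 (cv2) and the standard library are available. Lean on these libraries where they do the work, as an engineer would, in place of code of your own. Each camera call takes 0.05 s, during which the arm holds its last target.

## Working session

There is one attempt and no reset: what is moved stays moved. The work goes in short steps, Python scripts to look and compute and a tool call to move; the robot and the scene stay as the last step left them, time stands still between calls to the robot, and variables do not carry over. Pictures are saved under pics/ and viewed, and the job is handed in when it is done.

Besides the shell and the picture viewer there is one more tool, called after "Request:" as name(argument=value, ...), one argument or row to a line, values as JSON. play_rows: Moves the arm, as the interface text tells. Its arguments: {"type":"object","properties":{"series":{"type":"array","items":{"type":"number"}},"jaw":{"type":"number"},"squeeze":{"type":"number"}},"required":["series"]}

```bash
mkdir -p pics; ls
python3 - <<'E'
from plant import get_state, capture
import cv2
s=get_state(); print({k:s[k] for k in('time_s','tcp_pos','eef_rot','contact_force','gripper_width')})
import pickle
d={}
for n in('scene','side','wrist'):
    c=capture(n); d[n]=c; cv2.imwrite(f'pics/{n}0.png',c['img']); print(n,c['K'],c['world_from_camera'])
pickle.dump(d,open('cap0.pkl','wb'))
E
```

```text
pics
{'time_s': 0.0, 'tcp_pos': array([0.20308321, 0.64321401, 0.22562745]), 'eef_rot': array([   4.44345646,   89.90556885, -103.08512804]), 'contact_force': array([ 0.23608814, -0.35268788, -0.37784942]), 'gripper_width': 0.08777640206813545}
scene [[451.89951133   0.         324.39747916]
 [  0.         451.89951133 199.53781274]
 [  0.           0.           1.        ]] [[ 1.29898353e-01  8.43903293e-01 -5.20532084e-01  1.28810851e+00]
 [ 9.91526868e-01 -1.10059382e-01  6.90029159e-02 -1.08410333e-01]
 [ 9.42348433e-04 -5.25084912e-01 -8.51049321e-01  1.30307310e+00]
 [ 0.00000000e+00  0.00000000e+00  0.00000000e+00  1.00000000e+00]]
side [[420.44346644   0.         319.08139481]
 [  0.         420.44346644 193.30993671]
 [  0.           0.           1.        ]] [[ 0.95263082 -0.18714558  0.2397312   0.19674887]
 [-0.30396158 -0.61203748  0.73008046 -1.04165896]
 [ 0.01009315 -0.76836622 -0.63993084  1.03811207]
 [ 0.          0.          0.          1.        ]]
wrist [[328.34810026   0.         322.40239946]
 [  0.         328.34810026 196.28357955]
 [  0.           0.           1.        ]] [[-3.01241742e-01 -9.07175413e-01 -2.93745099e-01  2.84213325e-01]
 [-9.53547716e-01  2.86723354e-01  9.23930262e-02  6.17831792e-01]
 [ 4.06898384e-04  3.07932605e-01 -9.51408086e-01  3.84043565e-01]
 [ 0.00000000e+00  0.00000000e+00  0.00000000e+00  1.00000000e+00]]
```

View pics/scene0.png

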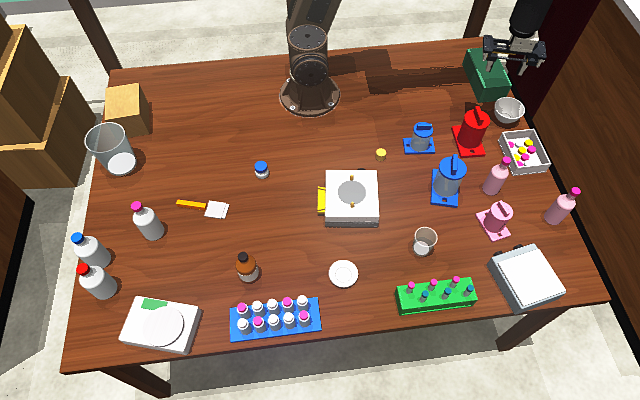

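View pics/side0.png

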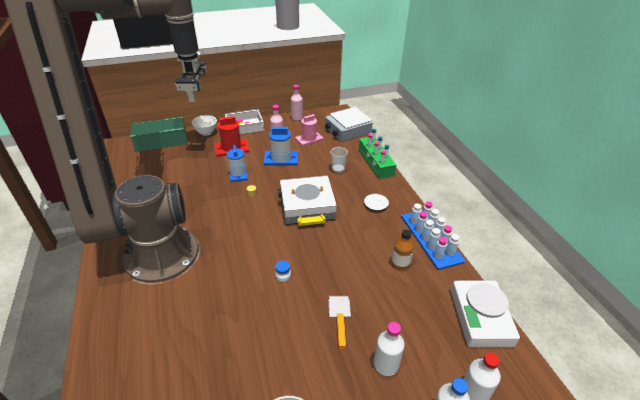

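View pics/wrist0.png

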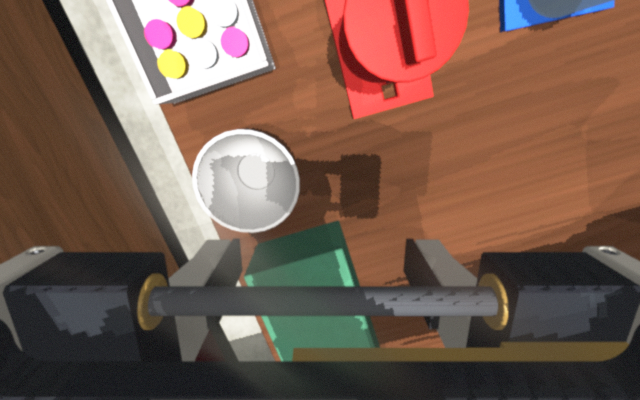

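```bash
cat > h.py <<'E'
import numpy as np, cv2
from plant import get_state, capture
def ray(c,p):
    T=c['world_from_camera']; d=np.linalg.inv(c['K'])@np.array([p[0],p[1],1.]); return T[:3,3],T[:3,:3]@d
def onz(c,p,z):
    o,d=ray(c,p); return o+d*(z-o[2])/d[2]
def tri(cs,ps):
    A=np.zeros((3,3));b=np.zeros(3)
    for c,p in zip(cs,ps):
        o,d=ray(c,p); d=d/np.linalg.norm(d);M=np.eye(3)-np.outer(d,d);A+=M;b+=M@o
    return np.linalg.solve(A,b)
def proj(c,P):
    T=np.linalg.inv(c['world_from_camera']); q=T[:3,:3]@np.asarray(P,float)+T[:3,3]; q=c['K']@q; return q[:2]/q[2]
def mask(img,lo,hi):
    return cv2.inRange(cv2.cvtColor(img,cv2.COLOR_BGR2HSV),np.array(lo),np.array(hi))
def blobs(m,amin=20):
    cs,_=cv2.findContours(m,cv2.RETR_EXTERNAL,cv2.CHAIN_APPROX_NONE)
    r=[(cv2.contourArea(k),cv2.minAreaRect(k),k) for k in cs if cv2.contourArea(k)>=amin]
    return sorted(r,key=lambda t:-t[0])
E
python3 - <<'E'
from h import *
import pickle
d=pickle.load(open('cap0.pkl','rb'))
c=d['scene']
s=c['img'][100:250,170:520]; cv2.imwrite('pics/z1.png',cv2.resize(s,None,fx=2.2,fy=2.2,interpolation=cv2.INTER_CUBIC))
for n in('scene','side'):
    c=d[n]
    for nm,lo,hi in(('orange',(8,150,120),(22,255,255)),('yellow',(24,150,120),(34,255,255)),('blue',(100,150,80),(125,255,255))):
        for a,r,k in blobs(mask(c['img'],lo,hi))[:7]:
            print(n,nm,a,np.round(r[0],1),np.round(r[1],1),round(r[2],1),np.round(onz(c,r[0],0.0)[:2],3))
E
```

```text
scene orange 55987.5 [268.8 228.2] [368.7 350.1] 9.1 [ 0.576 -0.197]
scene orange 22516.5 [459.3 221.8] [193.5 279.1] 82.5 [0.634 0.426]
scene orange 2218.0 [406.   57.4] [ 28.4 155.1] 84.8 [-0.161  0.429]
scene orange 176.0 [350.8  77.1] [11.3 30.1] 87.3 [-0.075  0.18 ]
scene orange 74.0 [228.3 298. ] [ 9.2 29.2] 72.3 [ 0.796 -0.332]
scene orange 58.0 [354.2  93.2] [ 4.8 29.6] 80.5 [0.015 0.179]
scene orange 41.5 [304.6 303.6] [60.7 28. ] 35.9 [ 0.843 -0.108]
scene yellow 111.0 [321.  199.2] [ 6.9 20. ] 2.9 [ 0.488 -0.014]
scene yellow 81.5 [190.5 203.1] [28.8  3.8] 8.1 [ 0.447 -0.452]
scene yellow 25.5 [521.8 149.3] [7.1 4.9] 45.0 [0.371 0.737]
scene yellow 25.5 [528.8 141.8] [6.4 5.7] 45.0 [0.341 0.775]
scene blue 1330.5 [273.6 319.3] [34.4 91.9] 82.8 [ 0.878 -0.203]
scene blue 476.5 [452.4 167.9] [26.1 23.9] 48.8 [0.419 0.464]
scene blue 311.0 [444. 188.] [38. 26.] 90.0 [0.498 0.412]
scene blue 219.0 [423.  129.5] [15. 18.] 90.0 [0.233 0.404]
scene blue 199.0 [418.5 145.5] [16.1 30.8] 88.0 [0.305 0.369]
scene blue 95.5 [260.5 166.5] [11. 11.] 90.0 [ 0.325 -0.21 ]
scene blue 84.5 [ 76.2 237.8] [11.2 10.6] 81.9 [ 0.531 -0.814]
side orange 231.0 [341.  331.5] [35.4  7.8] 86.2 [ 0.462 -0.445]
side orange 195.5 [403.6 244.8] [20.  13.9] 11.3 [ 0.776 -0.199]
side orange 28.5 [251.4 192.8] [6.7 8.2] 82.9 [0.337 0.222]
side yellow 122.0 [310.9 218.9] [ 6.9 27.6] 81.9 [0.514 0.014]
side blue 537.0 [432.7 238.4] [73.4 27.1] 55.3 [ 0.885 -0.202]
side blue 213.5 [279.5 133.5] [13. 21.] 90.0 [0.542 0.61 ]
side blue 197.0 [280.5 157.5] [13. 33.] 90.0 [0.5  0.42]
side blue 182.5 [459.3 385.8] [15.6 14.8] 45.0 [ 0.692 -0.675]
side blue 123.5 [282.5 267. ] [12. 13.] 90.0 [ 0.363 -0.173]
side blue 120.5 [235. 154.] [13.4 13.8] 40.6 [0.318 0.503]
side blue 73.0 [238.1 177. ] [ 7.1 16.4] 86.2 [0.304 0.336]
```

View pics/z1.png

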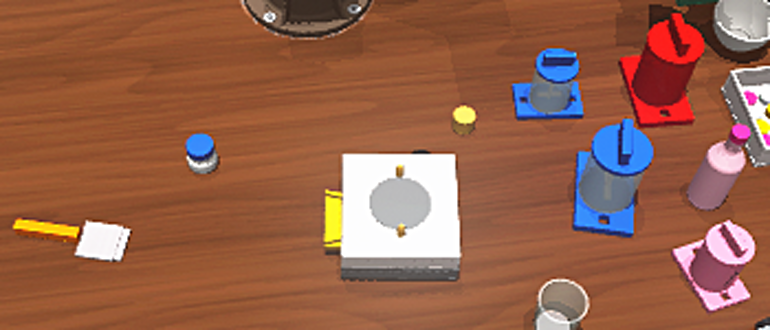

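```bash
cat >> h.py <<'E'
from scipy.spatial.transform import Rotation as Ro
def R_(s): return Ro.from_euler('xyz',s['eef_rot'],degrees=True).as_matrix()
def plan(target,yawz=None):
    """yawz: desired world direction (deg) of the jaw axis, mod 180"""
    s=get_state(); R=R_(s); d=np.asarray(target)-s['tcp_pos']; print('tool shift total',np.round(R.T@d,4),'world d',np.round(d,4))
    a=np.degrees(np.arctan2(R[1,2],R[0,2])); print('jaw dir deg',round(a,2))
    if yawz is not None:
        e=(yawz-a+90)%180-90; sg=np.sign(R[2,0]); print('spin rad',round(np.radians(e)*sg,4),'deg',round(e*sg,2))
E
python3 - <<'E'
from h import *
import pickle
d=pickle.load(open('cap0.pkl','rb')); c=d['scene']
print(onz(c,(452.4,168),.13), onz(d['side'],(279.5,133.5),.13))
s=get_state();print(np.round(R_(s),3))
print('pegs',onz(c,(351.6,177),.09),onz(c,(351.8,204),.09))
plan([0.465,0.42,0.27],92)
E
```

```text
[0.50623941 0.40675908 0.13      ] [0.49856179 0.4031835  0.13      ]
[[-0.     0.954 -0.301]
 [-0.001 -0.301 -0.954]
 [-1.     0.     0.001]]
pegs [0.47214046 0.08893038 0.09      ] [0.57356025 0.0730042  0.09      ]
tool shift total [-0.0439  0.317   0.1342] world d [ 0.2619 -0.2233  0.0441]
jaw dir deg -107.53
spin rad -0.3408 deg -19.53
```

Run:
```python
from h import *
import pickle
d=pickle.load(open('cap0.pkl','rb')); c=d['scene']
z=lambda u,v:(170+u/2.2,100+v/2.2)
a=onz(c,z(627,122),.157);b=onz(c,z(625,165),.157);print(a,b,np.degrees(np.arctan2(*(b-a)[[1,0]])))
a=onz(c,z(634,182),.014);b=onz(c,z(632,234),.014);print(a,b,np.degrees(np.arctan2(*(b-a)[[1,0]])))
plan([0.502,0.405,0.28],80)
```

```text
[0.47779309 0.41663805 0.157     ] [0.55068549 0.39272012 0.157     ] -18.166039581948983
[0.49182712 0.46016681 0.014     ] [0.58316659 0.43034442 0.014     ] -18.081887399527517
tool shift total [-0.0539  0.3568  0.1373] world d [ 0.2989 -0.2383  0.0541]
jaw dir deg -107.53
spin rad -0.1314 deg -7.53
```

Request:
play_rows(
  series=[-0.03,0.02,0.01,0,-0.024,0.03,0.012,0,0,0.038,0.015,0,0,0.038,0.015,0,0,0.038,0.015,0],
  jaw=100,
)

```text
time_s: 0.57
tcp_pos: [0.3402, 0.5293, 0.2809]
eef_rot: [-160.4, 90.0, 92.1]
contact_force: [0.8, -0.2, 0.1]
gripper_width: 0.0873
```

Request:
play_rows(
  series=[0,0.038,0.015,0,0,0.038,0.015,0,0,0.038,0.015,0,0,0.038,0.015,0,0,0.038,0.01,0],
)

```text
time_s: 0.98
tcp_pos: [0.5006, 0.4044, 0.2808]
eef_rot: [-119.4, 90.0, 133.1]
contact_force: [0.7, 0.6, 0.2]
gripper_width: 0.0877
```

Request:
play_rows(
  series=[0,0.003,0,0,0,0,0,0,0,0,0,0,0,0,0,0,0,0,0,0],
)

```text
time_s: 1.4
tcp_pos: [0.5014, 0.4064, 0.2806]
eef_rot: [-119.4, 90.0, 133.2]
contact_force: [-0.3, 0.1, -0.3]
gripper_width: 0.0878
```

Run:
```python
from h import *
import pickle
plan([0.502,0.405,0.28],72)
c={n:capture(n) for n in('wrist','scene','side')}; pickle.dump(c,open('cap1.pkl','wb')); cv2.imwrite('pics/w1.png',c['wrist']['img'])
```

```text
tool shift total [0.0006 0.001  0.0012] world d [ 0.0006 -0.0014 -0.0006]
jaw dir deg -107.43
spin rad 0.0099 deg 0.57
```

View pics/w1.png

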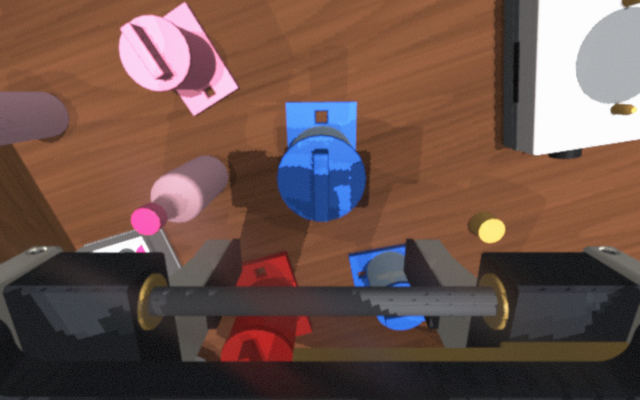

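Run:
```python
from h import *
import pickle
d=pickle.load(open('cap1.pkl','rb')); c=d['wrist']
im=c['img']; 
s=im[90:230,265:380]; cv2.imwrite('pics/z2.png',cv2.resize(s,None,fx=5,fy=4.2,interpolation=cv2.INTER_NEAREST))
m=mask(im,(98,140,60),(130,255,255)); m[:95]=0;m[230:]=0;m[:,:270]=0;m[:,380:]=0
b=blobs(m,100)
for a,r,k in b: print(a,cv2.boundingRect(k),r)
# row extents
for r in (104,108,112,116,120,124,150,160,170,180,190,200,210):
    x=np.where(m[r])[0]; print(r,x.min() if len(x) else None,x.max() if len(x) else None, end='; ')
for z,p in((.014,(286,101.5)),(.014,(357,101.5)),(.014,(321.5,117)),(.127,(321.5,178))): print(onz(c,p,z))
```

```text
8369.0 (277, 102, 89, 119) ((321.0, 161.0), (118.0, 88.0), 90.0)
104 286 355; 108 287 355; 112 287 355; 116 287 355; 120 287 355; 124 287 355; 150 287 354; 160 281 361; 170 278 364; 180 278 365; 190 279 363; 200 284 358; 210 293 350; [0.58317686 0.42863714 0.014     ]
[0.55671794 0.34437695 0.014     ]
[0.55201766 0.39214919 0.014     ]
[0.5045065  0.40667027 0.127     ]
```

View pics/z2.png

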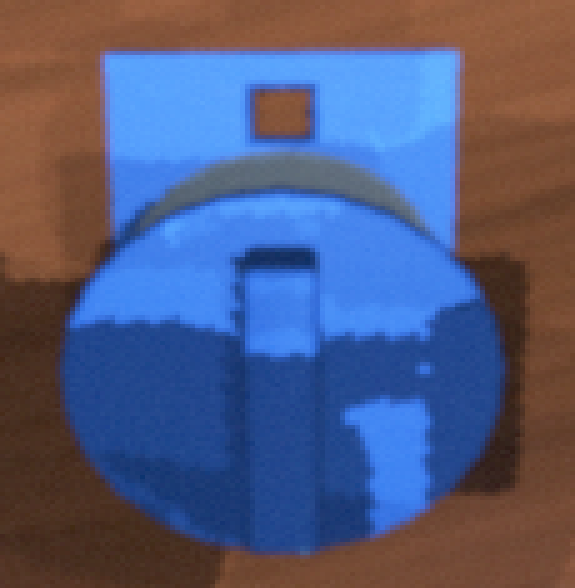

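Request:
play_rows(
  series=[0.03,0.001,-0.001,0,0.03,0,0,0,0.03,0,0,0,0.03,0,0,0,0.02,0,0,0],
)

```text
time_s: 1.97
tcp_pos: [0.5022, 0.4057, 0.1377]
eef_rot: [-30.9, 89.8, -138.4]
contact_force: [-0.2, -0.5, -0.3]
gripper_width: 0.0876
```

Request:
play_rows(
  series=[0.0085,0,0,0,0,0,0,0,0,0,0,0,0,0,0,0,0,0,0,0],
  jaw=30,
  squeeze=15,
)

```text
time_s: 2.38
tcp_pos: [0.5043, 0.4071, 0.134]
eef_rot: [157.6, 89.8, 50.1]
contact_force: [-0.7, 0.1, 0.6]
gripper_width: 0.0598
```

Run:
```python
from h import *
plan([0.503,0.4075,0.131],72.6)
c=capture('wrist'); cv2.imwrite('pics/w2.png',c['img'])
```

```text
tool shift total [ 0.003  -0.0013  0.0001] world d [-0.0013  0.0004 -0.003 ]
jaw dir deg -107.5
spin rad -0.0017 deg -0.1
```

View pics/w2.png

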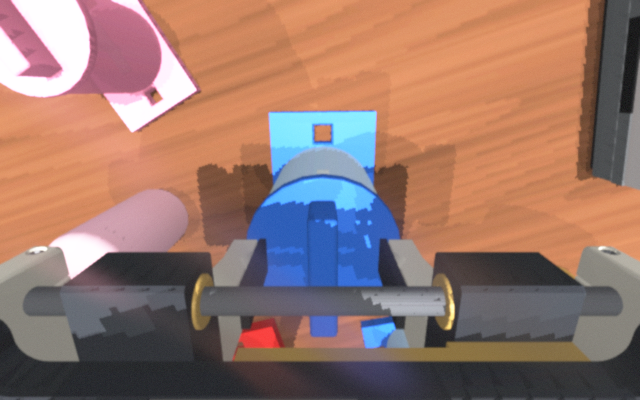

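Request:
play_rows(
  series=[0.002,-0.001,0,0,0,0,0,0,0,0,0,0,0,0,0,0,0,0,0,0],
  jaw=0,
  squeeze=30,
)

```text
time_s: 2.85
tcp_pos: [0.5027, 0.4065, 0.1301]
eef_rot: [119.2, 90.0, 11.6]
contact_force: [0.1, -0.2, -1.0]
gripper_width: 0.0227
```

Request:
play_rows(
  series=[0,0,0,0,0,0,0,0,0,0,0,0,0,0,0,0,0,0,0,0],
)

```text
time_s: 3.27
tcp_pos: [0.5028, 0.4066, 0.13]
eef_rot: [170.5, 90.0, 63.0]
contact_force: [0.9, 1.0, -1.4]
gripper_width: 0.0137
```

Request:
play_rows(
  series=[0,0,0,0,0,0,0,0,0,0,0,0,0,0,0,0,0,0,0,0],
)

```text
time_s: 3.68
tcp_pos: [0.5027, 0.4065, 0.13]
eef_rot: [-178.1, 90.0, 74.4]
contact_force: [2.0, 0.0, -1.6]
gripper_width: 0.014
```

Request:
play_rows(
  series=[-0.005,0,0,0,-0.015,0,0,0,-0.03,0,0,0,-0.03,0,0,0,-0.03,0,0,0],
)

```text
time_s: 4.1
tcp_pos: [0.5018, 0.4054, 0.2403]
eef_rot: [-25.3, 89.8, -132.9]
contact_force: [0.8, 1.1, -5.5]
gripper_width: 0.0137
```

Request:
play_rows(
  series=[-0.02,0,0,0,-0.01,0,0,0,0,0,0,0,0,0,0,0,0,0,0,0],
)

```text
time_s: 4.52
tcp_pos: [0.5017, 0.4057, 0.2676]
eef_rot: [-30.9, 89.8, -138.5]
contact_force: [-0.4, 0.3, -6.0]
gripper_width: 0.0138
```

Run:
```python
from h import *
import pickle
s=get_state(); print(s['contact_force'],s['moment'],s['gripper_width'])
plan([0.523,0.081,0.27],81)
c=capture('wrist'); cv2.imwrite('pics/w3.png',c['img']); pickle.dump(c,open('cap3.pkl','wb'))
d=pickle.load(open('cap1.pkl','rb'))
cv2.imwrite('pics/z3.png',cv2.resize(d['side']['img'][150:250,240:370],None,fx=6,fy=5,interpolation=cv2.INTER_CUBIC))
```

```text
[-0.35258428  0.34886166 -6.03300216] [-0.06820644  0.02269323  0.02080371] 0.013770470254455698
tool shift total [-0.0016  0.1181  0.3032] world d [ 0.0213 -0.3247  0.0024]
jaw dir deg -107.54
spin rad -0.149 deg -8.54
```

View pics/w3.png

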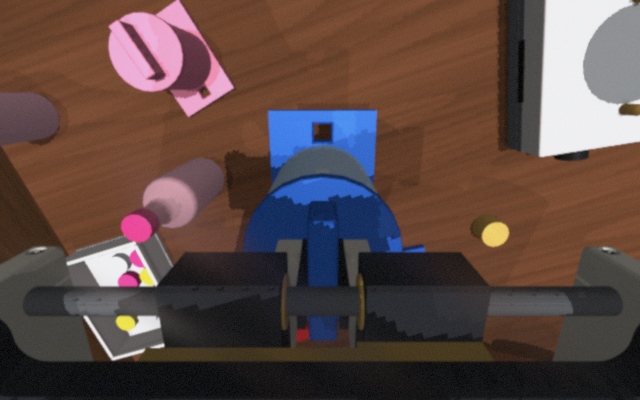

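View pics/z3.png

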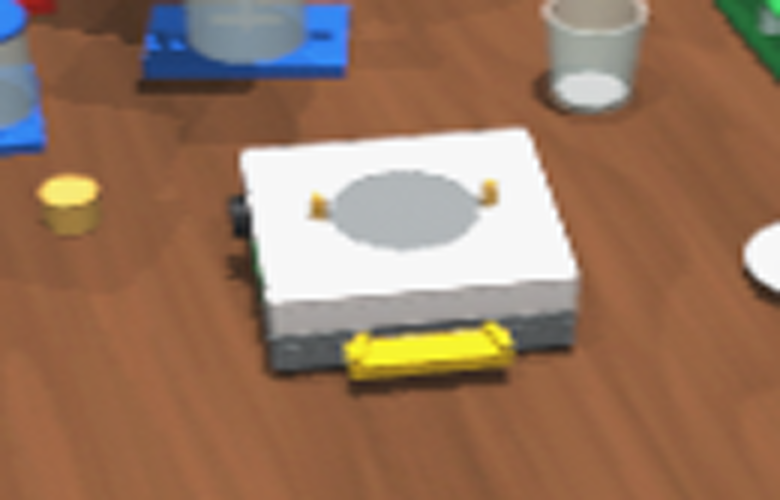

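Request:
play_rows(
  series=[0,0.014,0.034,-0.03,0,0.014,0.034,-0.03,0,0.014,0.034,-0.03,0,0.014,0.034,-0.03,0,0.014,0.03,-0.029],
)

```text
time_s: 4.98
tcp_pos: [0.5289, 0.2263, 0.2686]
eef_rot: [-45.2, 89.8, -144.1]
contact_force: [0.7, -0.6, -6.0]
gripper_width: 0.0141
```

Request:
play_rows(
  series=[0,0,0,0,0,0,0,0,0,0,0,0,0,0,0,0,0,0,0,0],
)

```text
time_s: 5.4
tcp_pos: [0.5297, 0.2295, 0.2694]
eef_rot: [-47.4, 89.9, -146.3]
contact_force: [-0.1, 0.1, -6.0]
gripper_width: 0.0137
```

Run:
```python
from h import *
import pickle
plan([0.523,0.081,0.27],81)
c=capture('wrist'); cv2.imwrite('pics/w4.png',c['img']); pickle.dump(c,open('cap4.pkl','wb'))
```

```text
tool shift total [-0.0005  0.0165  0.1478] world d [-0.0067 -0.1485  0.0006]
jaw dir deg -98.93
spin rad 0.0013 deg 0.07
```

View pics/w4.png

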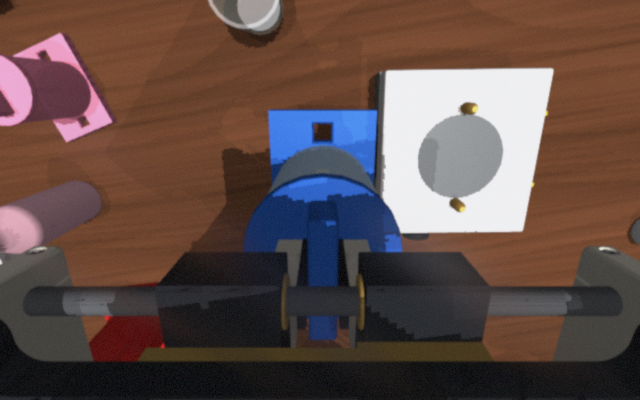

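```bash
cat > deck.py <<'E'
from h import *
def deck(c,x0,x1,y0,y1,show=None):
    im=c['img']; hsv=cv2.cvtColor(im,cv2.COLOR_BGR2HSV)
    m=((hsv[...,1]<40)&(hsv[...,2]>200)).astype(np.uint8)*255
    z=np.zeros_like(m); z[y0:y1,x0:x1]=m[y0:y1,x0:x1]
    a,r,k=blobs(z,500)[0]; h=cv2.convexHull(k)
    ap=cv2.approxPolyDP(h,6,True)[:,0].astype(float)
    print('area',a,'corners',ap.tolist())
    pts=k[:,0].astype(float); n=len(ap); L=[]
    for i in range(n):
        p,q=ap[i],ap[(i+1)%n]; l=np.linalg.norm(q-p); t=(q-p)/l; nn=np.array([-t[1],t[0]])
        s=(pts-p)@t; e=(pts-p)@nn
        sel=pts[(s>.12*l)&(s<.88*l)&(abs(e)<3)]
        v=cv2.fitLine(sel.astype(np.float32),cv2.DIST_HUBER,0,.01,.01).ravel(); L.append(v)
    C=[]
    for i in range(n):
        a_,b_=L[i-1],L[i]; A=np.array([a_[:2],-b_[:2]]).T; tt=np.linalg.solve(A,b_[2:]-a_[2:]); C.append(a_[2:]+a_[:2]*tt[0])
    C=np.array(C); W=np.array([onz(c,p,.075)[:2] for p in C])
    print('px',np.round(C,1).tolist()); print('W',np.round(W,4).tolist()); 
    print('sides',[round(float(np.linalg.norm(W[i]-W[(i+1)%n])),4) for i in range(n)],[round(float(np.degrees(np.arctan2(*(W[(i+1)%n]-W[i])[::-1]))),2) for i in range(n)],'centre',np.round(W.mean(0),4))
    return W
E
python3 - <<'E'
from deck import *
import pickle
c=pickle.load(open('cap4.pkl','rb')); deck(c,378,560,60,240)
im=c['img']; g=cv2.cvtColor(im,cv2.COLOR_BGR2HSV)
m=((g[...,1]<40)&(g[...,2]>110)&(g[...,2]<195)).astype(np.uint8)*255; z=np.zeros_like(m); z[105:205,410:512]=m[105:205,410:512]
a,r,k=blobs(z,200)[0]; e=cv2.fitEllipse(k); print('disk',e,onz(c,e[0],.075))
for a,r,k in blobs(mask(im,(10,100,60),(30,255,255))[60:240,400:540],10): print('brass',a,np.array(r[0])+[400,60],r[1:])
cv2.imwrite('pics/z4.png',cv2.resize(im[60:245,370:560],None,fx=4,fy=3.2,interpolation=cv2.INTER_CUBIC))
E
```

```text
area 24353.5 corners [[552.0, 69.0], [522.0, 229.0], [401.0, 232.0], [383.0, 197.0], [386.0, 72.0]]
px [[552.7999877929688, 68.5999984741211], [521.5999755859375, 231.0], [401.6000061035156, 231.0], [383.8999938964844, 195.89999389648438], [384.29998779296875, 70.5]]
W [[0.5978, -0.0149], [0.4224, 0.0107], [0.4442, 0.1493], [0.4904, 0.1655], [0.6223, 0.1521]]
sides [0.1772, 0.1403, 0.049, 0.1325, 0.1688] [171.68, 81.08, 19.34, -5.82, -98.34] centre [0.5154 0.0925]
disk ((459.7748718261719, 155.1710205078125), (78.50614166259766, 90.25962829589844), 37.66770553588867) [0.52392985 0.07962231 0.075     ]
brass 1191.5 [483.49999237 194.49998474] ((110.99998474121094, 88.99998474121094), -0.0)
brass 931.0 [469.5  64. ] ((8.0, 139.0), 90.0)
brass 112.5 [468.64864349 108.10810852] ((15.124707221984863, 9.86393928527832), 9.462321281433105)
brass 94.5 [457.75000381 204.75      ] ((14.849242210388184, 8.485280990600586), 45.0)
```

View pics/z4.png

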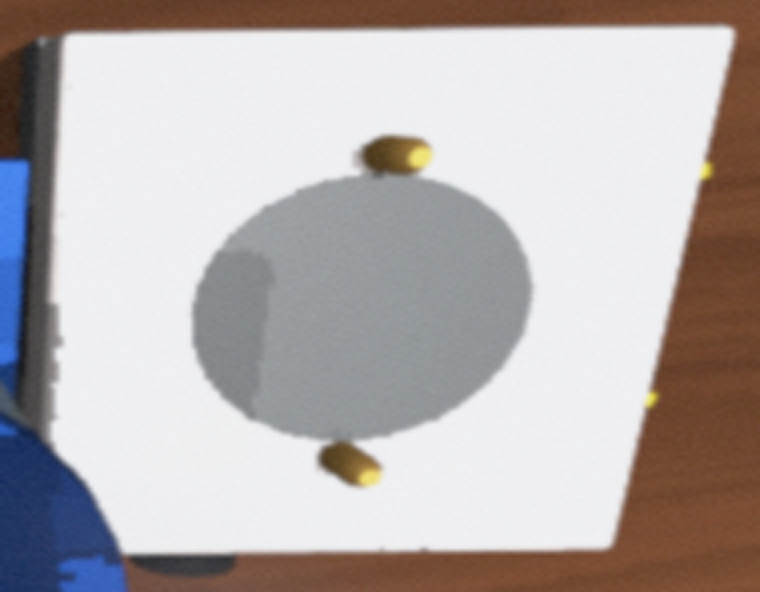

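Run:
```python
from h import *
import pickle
c=pickle.load(open('cap4.pkl','rb')); im=c['img']
p1=onz(c,(475,108.8),.097);p2=onz(c,(462.5,209.4),.097); print(p1,p2,np.linalg.norm(p1-p2),(p1+p2)/2,np.degrees(np.arctan2(*(p1-p2)[[1,0]])))
s=get_state();R=R_(s);t=s['tcp_pos'];print(t)
cv2.imwrite('pics/z5.png',cv2.resize(im[100:180,255:390],None,fx=5.5,fy=5.5,interpolation=cv2.INTER_CUBIC))
m=mask(im,(98,100,40),(130,255,255)); m[:95]=0;m[:,:260]=0;m[:,381:]=0
for r in(113,116,120,125,130,135,140,145): 
    x=np.where(m[r])[0];print(r,x.min(),x.max(),x[:-1][np.diff(x)>4],x[1:][np.diff(x)>4])
for cc in (275,290,305,320,340,355,370): 
    y=np.where(m[100:150,cc])[0]+100; print(cc,y.min(),y[:-1][np.diff(y)>4],y[1:][np.diff(y)>4])
```

```text
[0.57323784 0.07222683 0.097     ] [0.46985728 0.08688895 0.097     ] 0.10441512311969957 [0.52154756 0.07955789 0.097     ] -8.072234030561871
[0.52969198 0.2295756  0.26955999]
113 268 377 [] []
116 268 377 [] []
120 269 377 [] []
125 269 377 [313] [331]
130 269 376 [313] [331]
135 270 376 [314] [331]
140 270 376 [] []
145 270 376 [] []
275 110 [] []
290 110 [] []
305 110 [] []
320 110 [123] [140]
340 110 [] []
355 110 [] []
370 109 [] []
```

View pics/z5.png

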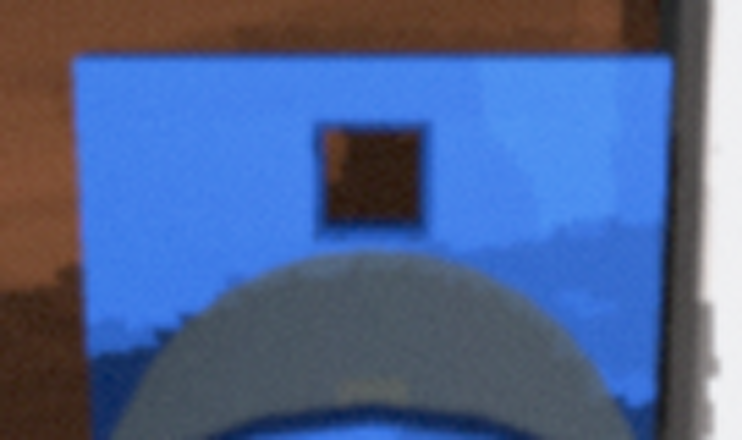

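Run:
```python
from h import *
import pickle
c=pickle.load(open('cap4.pkl','rb')); T=c['world_from_camera']
s=get_state();R=R_(s);t=s['tcp_pos']
print('cam in tool',np.round(R.T@(T[:3,3]-t),4)); print(np.round(R.T@T[:3,:3],4))
z=t[2]-.130+.014
L=onz(c,(267.7,109.5),z);Rr=onz(c,(377.5,109.5),z); print('w',np.linalg.norm(L-Rr))
f=R.T@((L+Rr)/2-t); h=R.T@(onz(c,(322.5,131.9),z)-t); print('front',f,'-> centre y',f[1]-.07,'hole',h,'-> centre y',h[1]-.052)
d=Rr-L; print('foot jaw angle',np.degrees(np.arctan2(d[1],d[0])),np.degrees(np.arctan2(R[1,2],R[0,2])))
```

```text
cam in tool [-0.1582  0.085   0.0002]
[[ 9.000e-04 -3.081e-01  9.514e-01]
 [-3.000e-04 -9.514e-01 -3.081e-01]
 [ 1.000e+00 -0.000e+00 -9.000e-04]]
w 0.08875467930014648
front [0.11596128 0.06998383 0.00012879] -> centre y -1.61731728478276e-05 hole [1.15971166e-01 5.20866729e-02 4.69197341e-05] -> centre y 8.667285752844006e-05
foot jaw angle -98.93151161837137 -98.9163610668198
```

Run:
```python
from h import *
plan([0.5218,0.0796,0.255],81.8)
```

```text
tool shift total [0.0146 0.0155 0.1494] world d [-0.0079 -0.15   -0.0146]
jaw dir deg -98.92
spin rad -0.0125 deg -0.72
```

Request:
play_rows(
  series=[0,0.003,0.02,-0.0125,0,0.003,0.035,0,0,0.0035,0.035,0,0,0.003,0.035,0,0.014,0.003,0.025,0],
)

```text
time_s: 5.87
tcp_pos: [0.5243, 0.0769, 0.2586]
eef_rot: [108.0, 89.8, 9.8]
contact_force: [1.5, -0.9, -5.8]
gripper_width: 0.0137
```

Request:
play_rows(
  series=[0,0,0,0,0,0,0,0,0,0,0,0,0,0,0,0,0,0,0,0],
)

```text
time_s: 6.28
tcp_pos: [0.5238, 0.0792, 0.2563]
eef_rot: [125.6, 90.0, 27.4]
contact_force: [-0.4, 0.3, -5.6]
gripper_width: 0.0139
```

Run:
```python
from h import *
import pickle
plan([0.5218,0.0796,0.255],81.8)
c={n:capture(n) for n in('wrist','scene','side')}; pickle.dump(c,open('cap5.pkl','wb'))
a=cv2.resize(c['wrist']['img'][60:260,180:480],None,fx=2.6,fy=2.6,interpolation=cv2.INTER_CUBIC); cv2.imwrite('pics/w5.png',a)
a=cv2.resize(c['scene']['img'][130:250,290:410],None,fx=3.3,fy=3.3,interpolation=cv2.INTER_CUBIC)
b=cv2.resize(c['side']['img'][130:250,250:370],None,fx=3.3,fy=3.3,interpolation=cv2.INTER_CUBIC); cv2.imwrite('pics/s5.png',np.hstack([a,b]))
```

```text
tool shift total [ 0.0013 -0.0021 -0.0001] world d [-0.002   0.0004 -0.0013]
jaw dir deg -98.18
spin rad 0.0003 deg 0.02
```

View pics/w5.png

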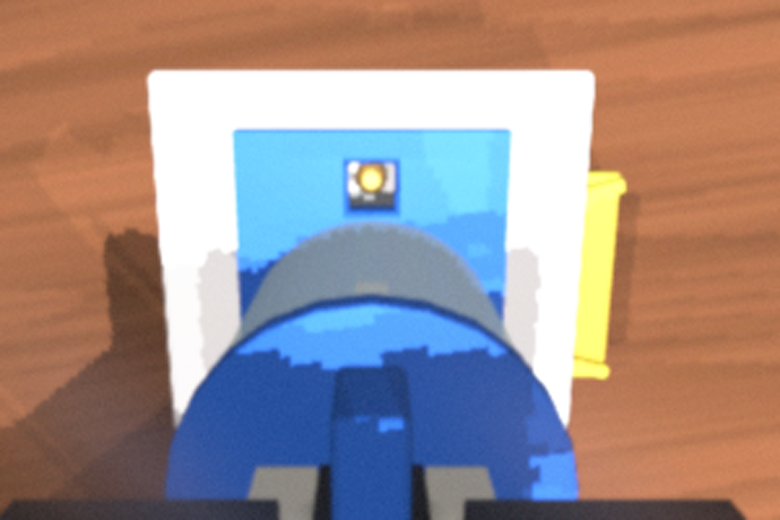

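View pics/s5.png

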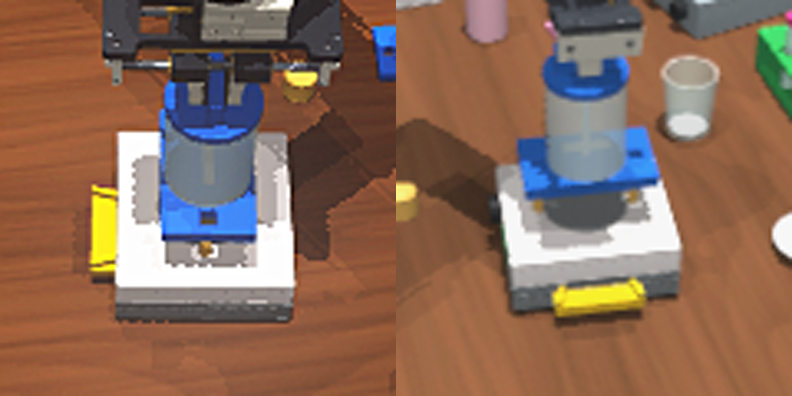

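Run:
```python
from h import *
import pickle
d=pickle.load(open('cap5.pkl','rb')); c=d['wrist']; s=get_state();R=R_(s);t=s['tcp_pos'];print(t)
T=c['world_from_camera']; tt=T[:3,3]-R@np.array([-.1582,.085,.0002]); print('tcp from cam',tt)
for n,p,z in(('peg',(323.1,128.5),.097),('L',(237.7,86.9),.075),('R',(408.5,86.9),.075),('hole',(322.8,130.5),t[2]-.116),('footL',(180+235/2.6,60+130/2.6),t[2]-.116),('footR',(180+510/2.6,60+130/2.6),t[2]-.116)):
    w=onz(c,p,z); print(n,w.round(4),(R.T@(w-tt)).round(4))
im=c['img']; hsv=cv2.cvtColor(im,cv2.COLOR_BGR2HSV); m=((hsv[...,1]<50)&(hsv[...,2]>200))
for cc in(250,280,320,360,395): print(cc,np.where(m[60:110,cc])[0].min()+60,end=' ')
for r in(92,100,108,120,140): x=np.where(m[r,200:440])[0]+200; print(r,x.min(),x.max(),end=' ')
b=mask(im,(98,100,60),(130,255,255))
for cc in(275,300,350,370): print(cc,np.where(b[90:140,cc])[0].min()+90,end=' ')
# brass in hole
y=mask(im,(12,80,60),(32,255,255))[118:145,310:340]
for a,r,k in blobs(y,5): print('brass',a,np.array(cv2.boundingRect(k))+[310,118,0,0])
```

```text
[0.52359769 0.07876083 0.25612123]
tcp from cam [0.52377363 0.07915372 0.25646653]
peg [0.5734 0.0715 0.097 ] [0.1595 0.0502 0.0005]
L [0.6228 0.1491 0.075 ] [ 0.1815  0.088  -0.0834]
R [ 0.5989 -0.0168  0.075 ] [0.1815 0.0881 0.0843]
hole [0.5765 0.0714 0.1401] [0.1164 0.0533 0.0002]
footL [0.5988 0.1111 0.1401] [ 0.1164  0.0697 -0.0423]
footR [0.5866 0.0263 0.1401] [0.1163 0.0697 0.0434]
250 87 280 87 320 87 360 87 395 87 92 237 408 100 237 407 108 238 407 120 239 406 140 240 404 275 110 300 110 350 110 370 110 brass 78.0 [317 124  11  10]
```

Request:
play_rows(
  series=[0.01,-0.002,0,0,0.011,0,0,0,0,0,0,0,0,0,0,0,0,0,0,0],
)

```text
time_s: 6.85
tcp_pos: [0.5216, 0.0782, 0.2349]
eef_rot: [-23.6, 90.0, -121.8]
contact_force: [0.1, -0.2, -4.8]
gripper_width: 0.0136
```

Run:
```python
from h import *
import pickle
plan([0.5218,0.0796,0.205],81.8)
c={n:capture(n) for n in('wrist','side','scene')}; pickle.dump(c,open('cap6.pkl','wb'))
a=cv2.resize(c['wrist']['img'][100:150,290:360],None,fx=6,fy=6,interpolation=cv2.INTER_CUBIC)
b=cv2.resize(c['side']['img'][150:210,270:350],None,fx=4.5,fy=5,interpolation=cv2.INTER_CUBIC); cv2.imwrite('pics/s6.png',np.hstack([a,b]))
```

```text
tool shift total [ 0.0299  0.     -0.0015] world d [ 0.0002  0.0014 -0.0299]
jaw dir deg -98.27
spin rad -0.0011 deg -0.07
```

View pics/s6.png

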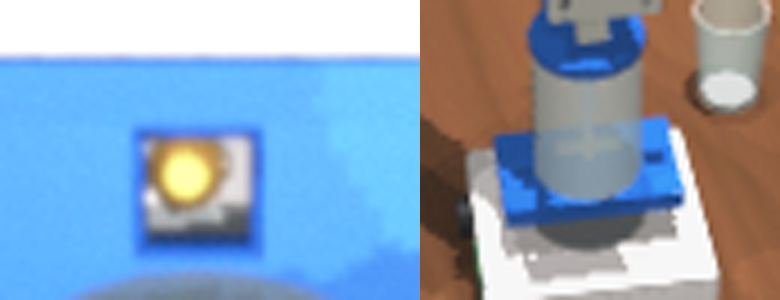

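Run:
```python
from h import *
import pickle
d=pickle.load(open('cap6.pkl','rb')); c=d['wrist']; s=get_state();R=R_(s);t=s['tcp_pos'];print(t)
T=c['world_from_camera']; tt=T[:3,3]-R@np.array([-.1582,.085,.0002]); print('tcp from cam',tt)
for n,p,z in(('peg',(320.5,129.2),.097),('hole',(323,131.8),t[2]-.116)):
    w=onz(c,p,z); print(n,w.round(4),(R.T@(w-tt)).round(4))
im=c['img']; hsv=cv2.cvtColor(im,cv2.COLOR_BGR2HSV); m=((hsv[...,1]<50)&(hsv[...,2]>200))
q=[]
for r in(84,90,100,108,120,140): x=np.where(m[r,200:440])[0]+200; print(r,x.min(),x.max(),[(R.T@(onz(c,(v,r),.075)-tt)).round(4)[1:] for v in(x.min()-.5,x.max()+.5)])
for cc in(260,320,390): r=np.where(m[60:110,cc])[0].min()+60; print(cc,r,(R.T@(onz(c,(cc,r-.5),.075)-tt)).round(4))
b=mask(im,(98,100,60),(130,255,255))
for r in (113,118,124,140): x=np.where(b[r,250:395])[0]+250; print(r,x.min(),x.max(),[(R.T@(onz(c,(v,r),t[2]-.116)-tt)).round(4)[1:] for v in(x.min()-.5,x.max()+.5)])
for cc in(280,320,365): r=np.where(b[90:140,cc])[0].min()+90; print(cc,r,(R.T@(onz(c,(cc,r-.5),t[2]-.116)-tt)).round(4))
```

```text
[0.52179917 0.07833787 0.23542114]
tcp from cam [0.52170197 0.0783102  0.23491893]
peg [0.5731 0.0724 0.097 ] [ 0.138   0.0516 -0.0015]
hole [0.5732 0.0702 0.1194] [0.1155 0.052  0.0007]
84 238 409 [array([ 0.09  , -0.0777]), array([0.09, 0.08])]
90 229 412 [array([ 0.0847, -0.0864]), array([0.0847, 0.0832])]
100 230 411 [array([ 0.0759, -0.0863]), array([0.0759, 0.083 ])]
108 231 411 [array([ 0.0687, -0.086 ]), array([0.0687, 0.0836])]
120 232 410 [array([ 0.0577, -0.086 ]), array([0.0577, 0.0836])]
140 233 408 [array([ 0.0388, -0.0866]), array([0.0388, 0.0832])]
260 84 [ 0.16    0.0904 -0.057 ]
320 84 [ 0.16    0.0904 -0.002 ]
390 84 [0.16   0.0904 0.0621]
113 270 375 [array([ 0.0671, -0.0427]), array([0.0671, 0.0432])]
118 270 375 [array([ 0.0631, -0.0429]), array([0.0631, 0.0434])]
124 270 375 [array([ 0.0583, -0.0431]), array([0.0583, 0.0436])]
140 271 374 [array([ 0.0453, -0.0429]), array([0.0453, 0.0434])]
280 110 [ 0.1155  0.0698 -0.0341]
320 110 [ 0.1155  0.0698 -0.0018]
365 110 [0.1155 0.0698 0.0345]
```

Request:
play_rows(
  series=[0,0,-0.0018,0,0,0,0,0,0,0,0,0,0,0,0,0,0,0,0,0],
)

```text
time_s: 7.42
tcp_pos: [0.5217, 0.08, 0.2351]
eef_rot: [78.9, 90.0, -19.4]
contact_force: [0.2, 0.4, -5.7]
gripper_width: 0.0139
```

```bash
cat > rel.py <<'E'
from h import *
s=get_state();R=R_(s);t=s['tcp_pos'];print(t,s['contact_force'])
c=capture('wrist'); T=c['world_from_camera']; tt=T[:3,3]-R@np.array([-.1582,.085,.0002]); print('tcp from cam',tt)
im=c['img']; hsv=cv2.cvtColor(im,cv2.COLOR_BGR2HSV); m=((hsv[...,1]<50)&(hsv[...,2]>200)); b=mask(im,(98,100,60),(130,255,255))
for r in(100,120): x=np.where(m[r,200:440])[0]+200; q=[(R.T@(onz(c,(v,r),.075)-tt))[2] for v in(x.min()-.5,x.max()+.5)]; print('deck z mid',np.round(np.mean(q),4),np.diff(q))
for cc in(260,390): r=np.where(m[60:110,cc])[0].min()+60; print('deck front-.09',(R.T@(onz(c,(cc,r-.5),.075)-tt))[1].round(4)-.09)
for r in (118,124,140): x=np.where(b[r,250:395])[0]+250; q=[(R.T@(onz(c,(v,r),t[2]-.116)-tt))[2] for v in(x.min()-.5,x.max()+.5)]; print('foot z mid',np.round(np.mean(q),4))
for cc in(280,365): r=np.where(b[90:140,cc])[0].min()+90; print('foot front-.07',(R.T@(onz(c,(cc,r-.5),t[2]-.116)-tt))[1].round(4)-.07)
import sys
cv2.imwrite(f'pics/r{s["time_s"]:.2f}.png',cv2.resize(im[90:160,280:370],None,fx=6,fy=6,interpolation=cv2.INTER_CUBIC)); print(f'pics/r{s["time_s"]:.2f}.png')
E
python3 rel.py
```

```text
[0.52174657 0.08004901 0.23511178] [ 0.15729169  0.37532711 -5.69182188]
tcp from cam [0.52175894 0.08006371 0.23522276]
deck z mid -0.0001 [0.16943417]
deck z mid 0.0004 [0.16969552]
deck front-.09 0.0007000000000000062
deck front-.09 0.0007000000000000062
foot z mid -0.0
foot z mid -0.0
foot z mid -0.0
foot front-.07 0.0
foot front-.07 0.0
pics/r7.42.png
```

Request:
play_rows(
  series=[0.004,0,0,0,0.004,0,0,0,0.004,0,0,0,0.003,0,0,0,0,0,0,0],
)

```text
time_s: 7.88
tcp_pos: [0.5212, 0.0799, 0.219]
eef_rot: [-60.6, 89.9, -158.9]
contact_force: [0.6, -0.7, -4.8]
gripper_width: 0.0138
```

```bash
python3 rel.py
```

```text
[0.52121848 0.07985219 0.21895998] [ 0.61974018 -0.71164819 -4.77225255]
tcp from cam [0.52121849 0.07987113 0.21908435]
deck z mid -0.0 [0.16785034]
deck z mid -0.0005 [0.16824337]
deck front-.09 0.0003999999999999976
deck front-.09 0.0003999999999999976
foot z mid 0.0
foot z mid 0.0
foot z mid 0.0
foot front-.07 0.0
foot front-.07 0.0
pics/r7.88.png
```

Request:
play_rows(
  series=[0.003,0.0004,0,0,0.003,0,0,0,0.003,0,0,0,0.002,0,0,0,0,0,0,0],
)

```text
time_s: 8.35
tcp_pos: [0.5218, 0.0799, 0.2084]
eef_rot: [-60.1, 89.9, -158.4]
contact_force: [0.5, 0.0, -5.2]
gripper_width: 0.0136
```

Request:
play_rows(
  series=[0.001,0,0,0,0,0,0,0,0.001,0,0,0,0,0,0,0,0,0,0,0],
)

```text
time_s: 8.77
tcp_pos: [0.5222, 0.08, 0.2071]
eef_rot: [141.0, 90.0, 42.7]
contact_force: [-0.3, -0.4, -5.9]
gripper_width: 0.0138
```

```bash
python3 rel.py;python3 - <<'E'
from h import *
c={n:capture(n) for n in('scene','side')}
a=cv2.resize(c['scene']['img'][150:240,305:395],None,fx=4.3,fy=4.3,interpolation=cv2.INTER_CUBIC)
b=cv2.resize(c['side']['img'][150:240,265:355],None,fx=4.3,fy=4.3,interpolation=cv2.INTER_CUBIC); cv2.imwrite('pics/s8.png',np.hstack([a,b]))
E
```

```text
[0.52216399 0.08002027 0.20708147] [-0.29377671 -0.380283   -5.92785081]
tcp from cam [0.52215596 0.08001713 0.20720487]
deck z mid -0.0 [0.16810933]
deck z mid 0.0004 [0.16859688]
deck front-.09 -0.0006000000000000033
deck front-.09 -0.0006000000000000033
foot z mid 0.0
foot z mid 0.0
foot z mid 0.0
foot front-.07 0.0
foot front-.07 0.0
pics/r8.77.png
```

View pics/s8.png

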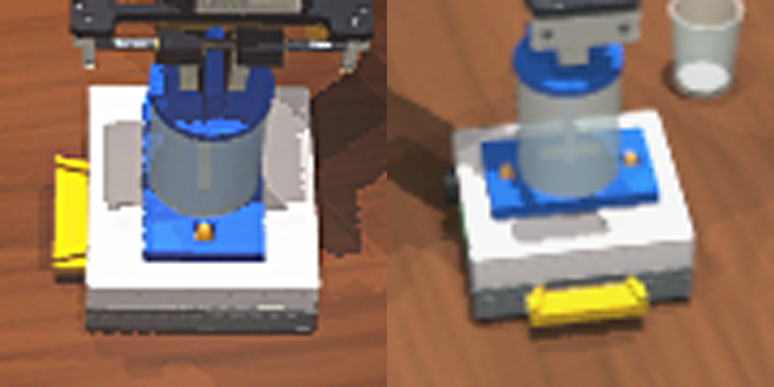

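Both pegs show through the foot; still about 2 mm to go, with no contact force yet.

Request:
play_rows(
  series=[0.001,0,0,0,0,0,0,0,0.001,0,0,0,0,0,0,0,0,0,0,0],
)

```text
time_s: 9.33
tcp_pos: [0.5225, 0.08, 0.2055]
eef_rot: [96.2, 90.0, -2.1]
contact_force: [0.8, -0.2, -0.9]
gripper_width: 0.014
```

Request:
play_rows(
  series=[0.0005,0,0,0,0,0,0,0,0,0,0,0,0,0,0,0,0,0,0,0],
)

```text
time_s: 9.75
tcp_pos: [0.5228, 0.0799, 0.2054]
eef_rot: [97.3, 89.9, -1.0]
contact_force: [0.1, -2.7, 5.9]
gripper_width: 0.0139
```

Request:
play_rows(
  series=[0,0,0,0,0,0,0,0,0,0,0,0,0,0,0,0,0,0,0,0],
  jaw=60,
)

```text
time_s: 10.17
tcp_pos: [0.522, 0.0801, 0.2043]
eef_rot: [-83.4, 90.0, 178.3]
contact_force: [-0.2, -0.7, 0.5]
gripper_width: 0.0416
```

Request:
play_rows(
  series=[0,0,0,0,0,0,0,0,0,0,0,0,0,0,0,0,0,0,0,0],
)

```text
time_s: 10.58
tcp_pos: [0.5222, 0.08, 0.2046]
eef_rot: [153.8, 90.0, 55.6]
contact_force: [0.0, -0.9, -0.1]
gripper_width: 0.0525
```

Run:
```python
from h import *
import pickle
c={n:capture(n) for n in('wrist','scene','side')}; pickle.dump(c,open('cap9.pkl','wb'))
w=c['wrist']['img'].copy(); cv2.imwrite('pics/w9.png',w)
b=cv2.resize(c['side']['img'][150:240,265:355],None,fx=4.3,fy=4.3,interpolation=cv2.INTER_CUBIC); cv2.imwrite('pics/s9.png',b)
c=c['scene']
cv2.imwrite('pics/z9.png',cv2.resize(c['img'][185:235,160:245],None,fx=8,fy=8,interpolation=cv2.INTER_CUBIC))
```

```text
(no output)
```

View pics/w9.png

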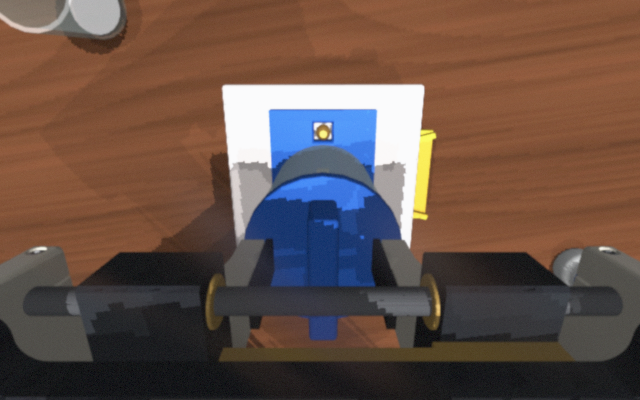

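View pics/s9.png

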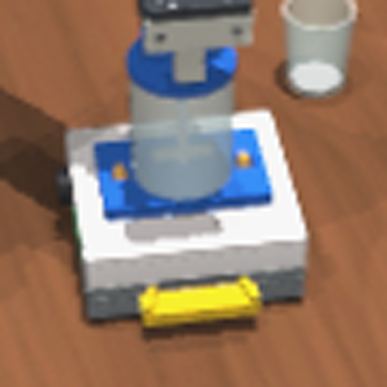

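View pics/z9.png

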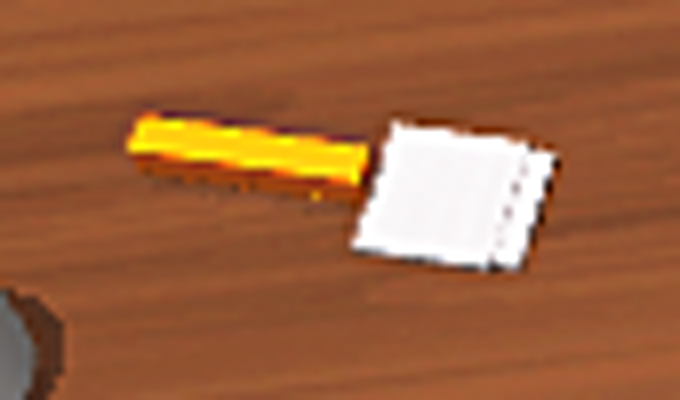

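Run:
```python
from h import *
import pickle
d=pickle.load(open('cap9.pkl','rb')); c=d['scene']; z=lambda u,v:(160+u/8,185+v/8)
a=onz(c,z(138,133),.022);b=onz(c,z(366,163),.022);print(a,b,np.linalg.norm(a-b),(a+b)/2,np.degrees(np.arctan2(*(b-a)[[1,0]])))
g=(a+b)/2; th=np.degrees(np.arctan2(*(b-a)[[1,0]]))
q=[onz(c,z(*p),.004)[:2] for p in((395,120),(557,152),(520,270),(352,245))]; print(np.round(q,3), np.mean(q,0))
plan([g[0],g[1],.27],th+90)
```

```text
[ 0.44944822 -0.49007927  0.022     ] [ 0.4763347 -0.3961726  0.022    ] 0.09767981599139765 [ 0.46289146 -0.44312593  0.022     ] 74.02301936585839
[[ 0.445 -0.388]
 [ 0.47  -0.321]
 [ 0.525 -0.337]
 [ 0.504 -0.406]] [ 0.48599158 -0.36294875]
tool shift total [-0.0654  0.0166  0.5262] world d [-0.0593 -0.5231  0.0654]
jaw dir deg -98.27
spin rad -1.4362 deg -82.29
```

Run:
```python
from h import *
import pickle
s=get_state(); print(s['joints'])
d=pickle.load(open('cap9.pkl','rb'))
for n in('scene','side'):
    c=d[n]; im=c['img']
    for a,r,k in blobs(mask(im,(140,120,120),(172,255,255)),15): print(n,a,np.round(r[0],1), np.round(onz(c,r[0],.16)[:2],3))
a=d['side']['img'][250:400,290:430]; b=d['scene']['img'][160:310,70:220]
cv2.imwrite('pics/z10.png',np.hstack([cv2.resize(a,(392,420)),cv2.resize(b,(400,420))]))
```

```text
[ 3.00012029e+01  7.65459306e+00 -1.96199592e+01 -8.33557639e-05
 -6.27255550e+01  5.17314981e+01]
scene 165.5 [493.5 222.6] [0.73  0.458]
scene 68.5 [136. 206.] [ 0.539 -0.569]
scene 56.5 [575.5 191.5] [0.658 0.737]
scene 53.0 [506.  160.5] [0.52  0.569]
scene 50.5 [286.5 301.5] [ 0.886 -0.154]
scene 49.5 [257. 320.] [ 0.925 -0.233]
scene 49.5 [241.2 306.4] [ 0.884 -0.272]
scene 47.5 [303.5 314. ] [ 0.925 -0.114]
scene 32.0 [531.5 149. ] [0.486 0.665]
scene 31.5 [524.5 156.5] [0.512 0.632]
scene 29.5 [411.  284.5] [0.882 0.178]
scene 29.5 [456. 279.] [0.883 0.302]
scene 26.5 [433.5 282. ] [0.883 0.24 ]
scene 15.0 [511.1 143.7] [0.457 0.608]
side 130.0 [394.  328.5] [ 0.543 -0.566]
side 37.0 [442.3 240.4] [ 0.802 -0.346]
side 29.5 [448. 229.] [ 0.842 -0.31 ]
side 29.0 [423. 215.] [ 0.801 -0.233]
side 26.0 [275. 107.] [0.521 0.571]
side 22.5 [428.5 204.5] [ 0.841 -0.194]
```

View pics/z10.png

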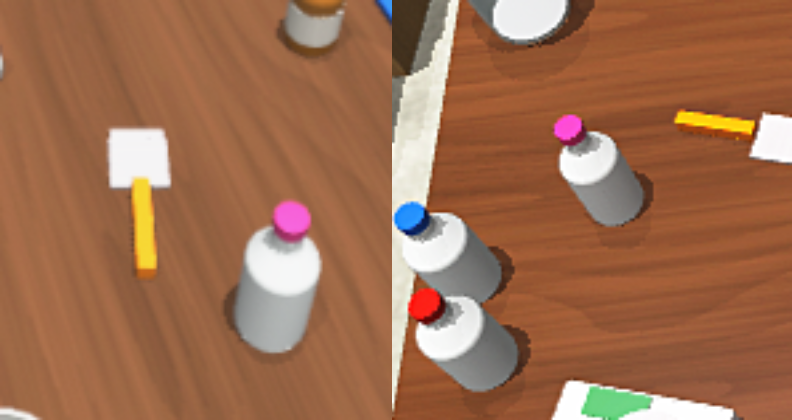

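Request:
play_rows(
  series=[-0.02,0,0,0,-0.03,0,0,0,-0.025,0,0,0,0,0,0.02,0,0,0.0015,0.04,0],
)

```text
time_s: 11.15
tcp_pos: [0.5164, 0.0223, 0.2812]
eef_rot: [121.5, 89.8, 23.5]
contact_force: [1.2, -0.8, -1.5]
gripper_width: 0.0528
```

Request:
play_rows(
  series=[0,0.0015,0.04,0,0,0.0015,0.04,0,0,0.0015,0.04,0,0,0.0015,0.04,0,0,0.0015,0.04,0],
  jaw=60,
)

```text
time_s: 11.57
tcp_pos: [0.4931, -0.1804, 0.2799]
eef_rot: [96.3, 90.0, -1.9]
contact_force: [1.1, -0.2, -0.8]
gripper_width: 0.0525
```

Request:
play_rows(
  series=[0,0.0015,0.04,0,0,0.0015,0.04,0,0,0.0015,0.04,0,0,0.0015,0.04,0,0,0.0015,0.04,0],
)

```text
time_s: 11.98
tcp_pos: [0.4718, -0.3796, 0.2797]
eef_rot: [81.5, 90.0, -16.7]
contact_force: [1.2, 0.6, 0.0]
gripper_width: 0.0523
```

Request:
play_rows(
  series=[0,0,0.04,0,0,0,0.026,0.12,0,0,0,0.12,0,0,0,0.12,0,0,0,0.12],
)

```text
time_s: 12.4
tcp_pos: [0.4623, -0.4438, 0.2789]
eef_rot: [-83.0, 89.9, 150.8]
contact_force: [-0.0, 0.3, -0.1]
gripper_width: 0.0525
```

Request:
play_rows(
  series=[0,0,0,0.12,0,0,0,0.12,0,0,0,0.12,0,0,0,0.12,0,0,0,0.12],
)

```text
time_s: 12.82
tcp_pos: [0.4628, -0.4429, 0.2794]
eef_rot: [-59.6, 90.0, 139.9]
contact_force: [0.9, 0.3, -0.1]
gripper_width: 0.0526
```

Request:
play_rows(
  series=[0,0,0,0.12,0,0,0,0.12,0,0,0,0.12,0,0,0,0.12,0,0,0,0.12],
)

```text
time_s: 13.23
tcp_pos: [0.4629, -0.4429, 0.2794]
eef_rot: [-29.6, 90.0, 135.5]
contact_force: [-0.2, -0.3, -0.0]
gripper_width: 0.0522
```

Run:
```python
from h import *
print(get_state()['joints'].round(1),get_state()['tcp_pos'])
plan([.463,-.443,.20],164)
```

```text
[-26.3  15.8   0.7  -0.  -75.   11.5] [ 0.46286884 -0.44290388  0.2794423 ]
tool shift total [ 0.0794  0.0001 -0.0002] world d [ 0.0001 -0.0001 -0.0794]
jaw dir deg 165.13
spin rad 0.0198 deg 1.13
```

Request:
play_rows(
  series=[0.04,0,0,0.02,0.04,0,0,0,0.04,0,0,0,0,0,0,0,0,0,0,0],
)

```text
time_s: 13.65
tcp_pos: [0.4618, -0.4425, 0.1583]
eef_rot: [-6.3, 89.7, 158.1]
contact_force: [0.6, -0.1, 1.3]
gripper_width: 0.0529
```

Run:
```python
from h import *
import pickle
plan([.463,-.443,.20],164)
c=capture('wrist'); pickle.dump(c,open('cap11.pkl','wb')); cv2.imwrite('pics/w11.png',c['img'])
```

```text
tool shift total [-0.0418  0.0001 -0.0011] world d [ 0.0012 -0.0005  0.0417]
jaw dir deg 164.34
spin rad 0.0059 deg 0.34
```

View pics/w11.png

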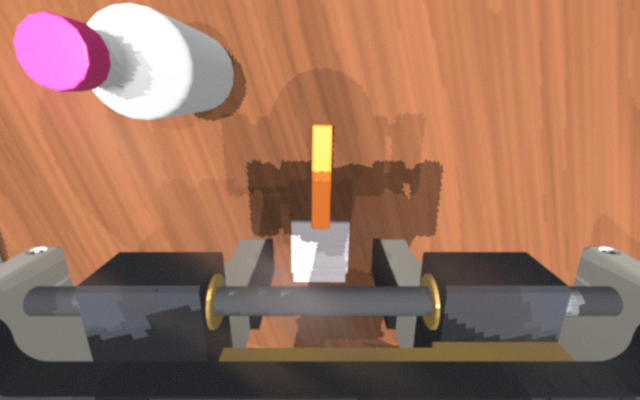

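Run:
```python
from h import *
import pickle
c=pickle.load(open('cap11.pkl','rb')); im=c['img']; s=get_state();R=R_(s)
T=c['world_from_camera']; tt=T[:3,3]-R@np.array([-.1582,.085,.0002]); print(tt)
m=mask(im,(5,120,120),(32,255,255)); h=cv2.cvtColor(im,cv2.COLOR_BGR2HSV)
cv2.imwrite('pics/z11.png',cv2.resize(im[110:290,270:370],None,fx=5,fy=3.3,interpolation=cv2.INTER_CUBIC))
sat=(h[...,1]>200)&(h[...,2]>150)
for r in(128,140,160,180,200,220): 
    x=np.where(sat[r,295:350])[0]+295; print(r,x.min(),x.max(),[(R.T@(onz(c,(v,r),.022)-tt)).round(4)[1:] for v in(x.min()-.5,x.max()+.5)])
x=np.where(sat[110:240,322])[0]+110; print(x.min(),x.max(),[(R.T@(onz(c,(322,v),.022)-tt)).round(4)[1:] for v in(x.min()-.5,x.max()+.5)])
```

```text
[ 0.46354715 -0.44253518  0.158238  ]Traceback (most recent call last):
  File "<stdin>", line 9, in <module>
    return umr_minimum(a, axis, None, out, keepdims, initial, where)
ValueError: zero-size array to reduction operation minimum which has no identity
```

View pics/z11.png

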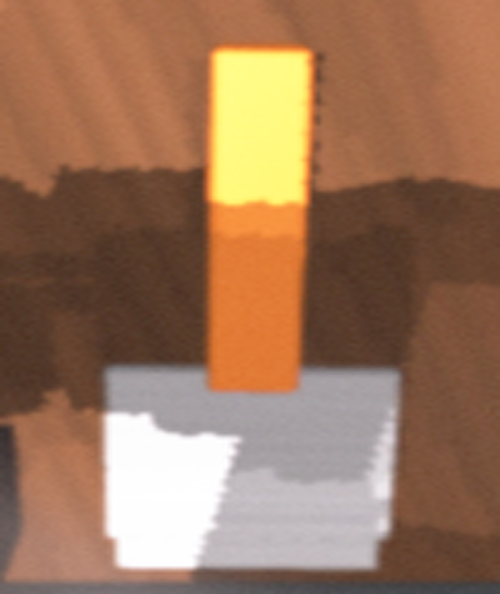

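Run:
```python
from h import *
import pickle
c=pickle.load(open('cap11.pkl','rb')); s=get_state();R=R_(s)
T=c['world_from_camera']; tt=T[:3,3]-R@np.array([-.1582,.085,.0002])
P=[(onz(c,p,z)) for p,z in(((322.3,124.5),.022),((320.7,228.2),.022),((320.5,221.2),.005),((319.3,282.7),.003))]
for p in P: print(p.round(4),(R.T@(p-tt)).round(4))
for i,j in((0,1),(2,3),(0,3)):
    d=P[j]-P[i]; print(np.linalg.norm(d),np.degrees(np.arctan2(d[1],d[0])))
```

```text
[ 0.4475 -0.4954  0.022 ] [0.1363 0.0551 0.0012]
[ 0.4758 -0.4003  0.022 ] [ 0.1362 -0.0441 -0.0004]
[ 0.4759 -0.4007  0.005 ] [ 0.1532 -0.0438 -0.0007]
[ 0.4972 -0.3301  0.003 ] [ 0.1551 -0.1175 -0.0022]
0.09922857144271446 73.43010124562797
0.07374950161787366 73.20576203615782
0.1736507962711355 73.25914459631782
```

Request:
play_rows(
  series=[0.02,0.005,0.0005,0.018,0.035,0,0,0,0.035,0,0,0,0.03,0,0,0,0.015,0,0,0],
  jaw=55,
)

```text
time_s: 14.12
tcp_pos: [0.4617, -0.448, 0.0244]
eef_rot: [166.1, 89.9, -30.6]
contact_force: [-0.5, 0.5, -0.0]
gripper_width: 0.0483
```

Request:
play_rows(
  series=[0.006,0,0,0,0,0,0,0,0,0,0,0,0,0,0,0,0,0,0,0],
)

```text
time_s: 14.53
tcp_pos: [0.4623, -0.4484, 0.0208]
eef_rot: [165.2, 89.8, -31.5]
contact_force: [0.3, 0.0, -0.5]
gripper_width: 0.048
```

Run:
```python
from h import *
plan([.4615,-.448,.004],163.3)
c=capture('wrist'); cv2.imwrite('pics/w12.png',c['img'])
```

```text
tool shift total [ 0.0168 -0.0001  0.001 ] world d [-0.0008  0.0004 -0.0168]
jaw dir deg 163.31
spin rad 0.0002 deg 0.01
```

View pics/w12.png

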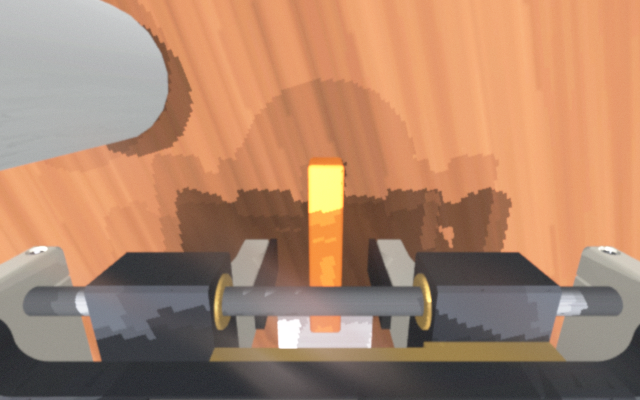

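Request:
play_rows(
  series=[0.008,0,0.001,0,0.006,0,0,0,0.002,0,0,0,0,0,0,0,0,0,0,0],
)

```text
time_s: 15.0
tcp_pos: [0.4598, -0.4472, 0.0021]
eef_rot: [-4.9, 89.9, 158.4]
contact_force: [-0.7, -0.1, -0.1]
gripper_width: 0.0483
```

Request:
play_rows(
  series=[0,0,0,0,0,0,0,0,0,0,0,0,0,0,0,0,0,0,0,0],
  jaw=0,
  squeeze=35,
)

```text
time_s: 15.42
tcp_pos: [0.4601, -0.4473, 0.0027]
eef_rot: [164.2, 90.0, -32.6]
contact_force: [0.5, 0.3, -0.1]
gripper_width: 0.0203
```

Request:
play_rows(
  series=[0,0,0,0,0,0,0,0,0,0,0,0,0,0,0,0,0,0,0,0],
)

```text
time_s: 15.83
tcp_pos: [0.4602, -0.4474, 0.0027]
eef_rot: [158.8, 90.0, -37.9]
contact_force: [-0.0, -0.6, 1.1]
gripper_width: 0.0178
```

Request:
play_rows(
  series=[-0.004,0,0,0,-0.015,0,0,0,-0.03,0,0,0,-0.03,0,0,0,-0.02,0,0,0],
)

```text
time_s: 16.25
tcp_pos: [0.4605, -0.4477, 0.1043]
eef_rot: [153.6, 89.9, -43.1]
contact_force: [0.9, -0.9, -1.2]
gripper_width: 0.0177
```

Request:
play_rows(
  series=[0,0,0,-0.05,0,0,0,-0.05,0,0,0,-0.048,0,0,0,0,0,0,0,0],
)

```text
time_s: 16.67
tcp_pos: [0.4598, -0.4471, 0.1015]
eef_rot: [-32.2, 90.0, 139.5]
contact_force: [-0.1, 0.2, -1.0]
gripper_width: 0.0178
```

Run:
```python
from h import *
import pickle
print(get_state()['gripper_width'],get_state()['contact_force'])
plan([.4841,-.1825,.10],171.8)
c=capture('wrist'); pickle.dump(c,open('cap13.pkl','wb')); cv2.imwrite('pics/w13.png',c['img'])
c=capture('side');cv2.imwrite('pics/s13.png',cv2.resize(c['img'][150:400,230:480],None,fx=2.2,fy=2.2))
```

```text
0.017809608290883933 [-0.10933408  0.22374616 -0.97556308]
tool shift total [ 0.0016 -0.2654  0.0142] world d [ 0.0243  0.2646 -0.0015]
jaw dir deg 171.69
spin rad -0.002 deg -0.11
```

View pics/w13.png

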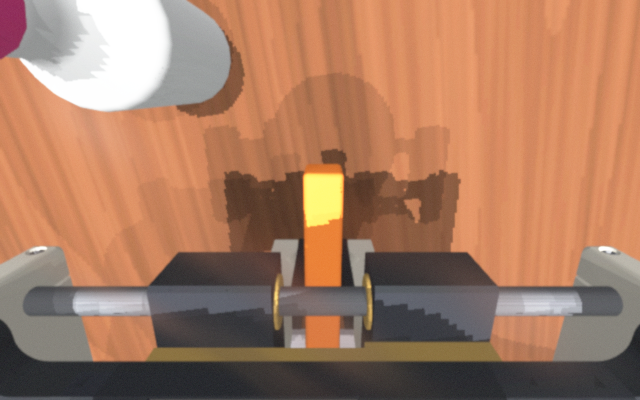

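View pics/s13.png

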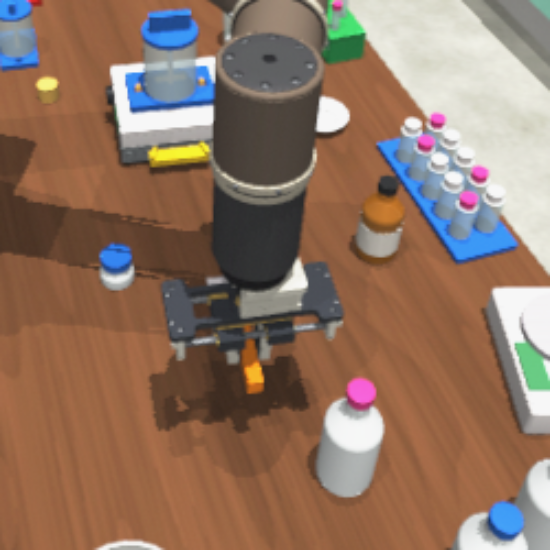

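Run:
```python
from h import *
import pickle
c=pickle.load(open('cap13.pkl','rb')); im=c['img']; s=get_state();R=R_(s)
T=c['world_from_camera']; tt=T[:3,3]-R@np.array([-.1582,.085,.0002])
cv2.imwrite('pics/z13.png',cv2.resize(im[155:355,270:380],None,fx=5,fy=3,interpolation=cv2.INTER_CUBIC))
z=tt[2]-.0027+.022
h=cv2.cvtColor(im,cv2.COLOR_BGR2HSV); sat=(h[...,0]<32)&(h[...,0]>8)&(h[...,1]>180)&(h[...,2]>140)
for r in(176,185,200,215,230,245,260,275,335):
    x=np.where(sat[r,295:352])[0]+295
    if len(x): print(r,x.min(),x.max(),[(R.T@(onz(c,(v,r),z)-tt)).round(4)[1:] for v in(x.min()-.5,x.max()+.5)])
```

```text
176 303 343 [array([ 0.0491, -0.0086]), array([0.0491, 0.0093])]
185 303 343 [array([ 0.045 , -0.0087]), array([0.045 , 0.0093])]
200 303 343 [array([ 0.038 , -0.0088]), array([0.038 , 0.0095])]
215 304 342 [array([ 0.0308, -0.0085]), array([0.0308, 0.0092])]
230 304 341 [array([ 0.0234, -0.0086]), array([0.0234, 0.0088])]
245 304 341 [array([ 0.0158, -0.0088]), array([0.0158, 0.009 ])]
260 304 341 [array([ 0.0079, -0.0089]), array([0.0079, 0.0091])]
275 305 340 [array([-0.0002, -0.0086]), array([-0.0002,  0.0088])]
```

View pics/z13.png

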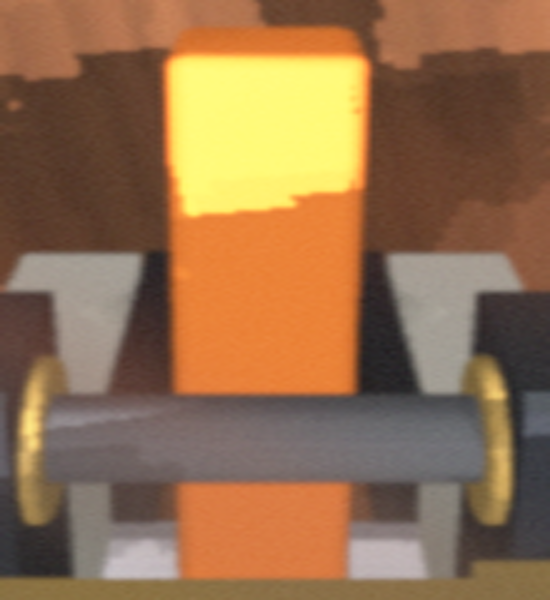

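Request:
play_rows(
  series=[0,-0.02,0.002,-0.002,0,-0.038,0.002,0,0,-0.038,0.002,0,0,-0.038,0.002,0,0,-0.038,0.002,0],
)

```text
time_s: 17.18
tcp_pos: [0.4742, -0.2742, 0.1014]
eef_rot: [1.7, 90.0, 173.5]
contact_force: [0.3, 0.6, -0.8]
gripper_width: 0.0178
```

Request:
play_rows(
  series=[0,-0.038,0.002,0,0,-0.035,0.002,0,0,-0.02,0,0,0,0,0,0,0,0,0,0],
)

```text
time_s: 17.6
tcp_pos: [0.4839, -0.1818, 0.1018]
eef_rot: [-177.9, 90.0, -5.9]
contact_force: [-0.4, -0.0, -1.1]
gripper_width: 0.018
```

```bash
cat > ins.py <<'E'
from h import *
import sys
B=np.array([.5218,.0797]);yaw=np.radians(-8.2); uy=np.array([-np.sin(yaw),np.cos(yaw)]); ux=np.array([np.cos(yaw),np.sin(yaw)])
s=get_state(); t=s['tcp_pos']; print('base frame: x %.4f  home-gap %.4f  underside %.4f'%((t[:2]-B)@ux,-.135-(t[:2]-B)@uy,t[2]-.0027),s['contact_force'].round(1),s['moment'].round(2),s['gripper_width'])
plan([*(B-.235*uy),.035],171.8)
E
python3 ins.py
python3 - <<'E'
from h import *
import pickle
c={n:capture(n) for n in('scene','side','wrist')}; pickle.dump(c,open('cap14.pkl','wb'))
a=cv2.resize(c['scene']['img'][130:250,250:400],None,fx=2.6,fy=2.6,interpolation=cv2.INTER_CUBIC)
b=cv2.resize(c['side']['img'][150:270,240:390],None,fx=2.6,fy=2.6,interpolation=cv2.INTER_CUBIC); cv2.imwrite('pics/s14.png',np.hstack([a,b]))
E
```

```text
base frame: x -0.0002  home-gap 0.1293  underside 0.0991 [-0.4 -0.  -1.1] [-0.04 -0.    0.  ] 0.017977310011397463
tool shift total [ 0.0668 -0.0293 -0.0002] world d [ 0.0043  0.0289 -0.0668]
jaw dir deg 171.99
spin rad 0.0034 deg 0.19
```

View pics/s14.png

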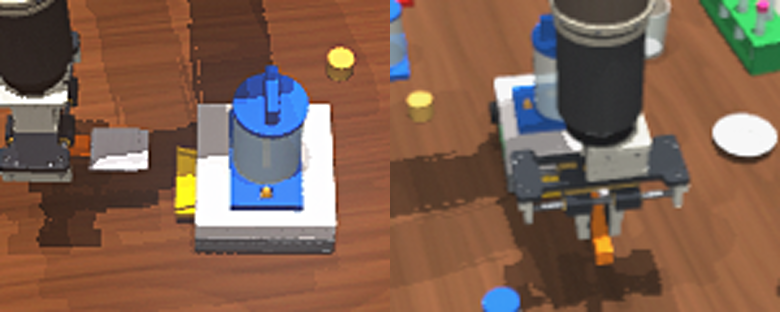

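Run:
```python
from h import *
import pickle
c=pickle.load(open('cap14.pkl','rb'))['scene']; im=c['img'].copy()
c0=pickle.load(open('cap0.pkl','rb'))['scene']; im=c0['img']
B=np.array([.5218,.0797]);yaw=np.radians(-8.2); uy=np.array([-np.sin(yaw),np.cos(yaw)]); ux=np.array([np.cos(yaw),np.sin(yaw)])
P=lambda x,y,z: proj(c,[*(B+x*ux+y*uy),z])
k=6; o=np.array([310,165]); v=cv2.resize(im[165:245,310:400],None,fx=k,fy=k,interpolation=cv2.INTER_CUBIC)
for p,col in[((x,-.110,.03),(0,0,255)) for x in(-.047,.047)]+[((x,y,.075),(255,0,0)) for x in(-.09,.09) for y in(-.085,.085)]+[((x,0,.097),(0,255,0)) for x in(-.052,.052)]:
    q=(P(*p)-o+.5)*k; cv2.circle(v,tuple(int(i) for i in q),4,col,-1)
cv2.imwrite('pics/z14.png',v)
```

```text
(no output)
```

View pics/z14.png

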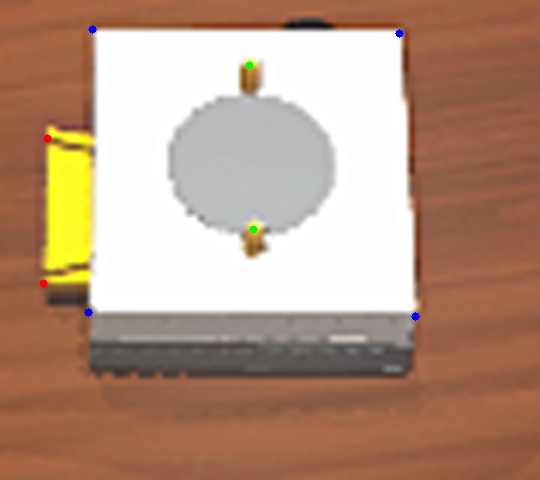

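Request:
play_rows(
  series=[0.02,0,0,0.003,0.025,0,0,0,0.02,-0.01,0,0,0.002,-0.01,0,0,0,-0.005,0,0],
)

```text
time_s: 18.17
tcp_pos: [0.4863, -0.1583, 0.0336]
eef_rot: [12.9, 89.8, -175.5]
contact_force: [-0.0, 0.6, -0.5]
gripper_width: 0.0177
```

Request:
play_rows(
  series=[0,0,0,0,0,0,0,0,0,0,0,0,0,0,0,0,0,0,0,0],
)

```text
time_s: 18.58
tcp_pos: [0.4875, -0.1584, 0.0353]
eef_rot: [-169.7, 89.9, 2.0]
contact_force: [-0.3, 0.2, -1.9]
gripper_width: 0.0181
```

```bash
python3 ins.py
python3 - <<'E'
from h import *
import pickle
c={n:capture(n) for n in('scene','side','wrist')}; pickle.dump(c,open('cap15.pkl','wb'))
a=cv2.resize(c['scene']['img'][160:240,270:370],None,fx=7,fy=7,interpolation=cv2.INTER_CUBIC); cv2.imwrite('pics/s15.png',a)
E
```

```text
base frame: x 0.0001  home-gap 0.1056  underside 0.0326 [-0.3  0.2 -1.9] [ 0.04  0.   -0.01] 0.01807576897389659
tool shift total [ 0.0003 -0.0056  0.0001] world d [ 0.0007  0.0055 -0.0003]
jaw dir deg 171.71
spin rad -0.0016 deg -0.09
```

View pics/s15.png

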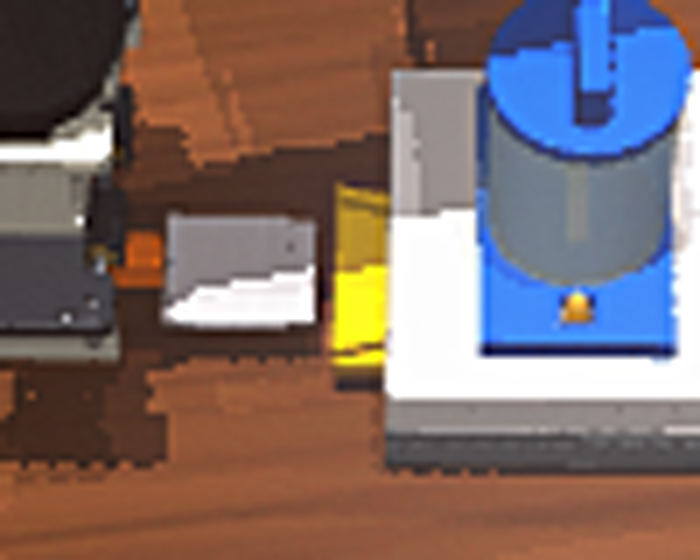

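Run:
```python
from h import *
import pickle
c=pickle.load(open('cap15.pkl','rb'))['scene']
B=np.array([.5218,.0797]);yaw=np.radians(-8.2); uy=np.array([-np.sin(yaw),np.cos(yaw)]); ux=np.array([np.cos(yaw),np.sin(yaw)])
f=lambda u,v,z:(lambda w:(round((w-B)@ux,4),round((w-B)@uy,4)))(onz(c,(270+u/7-.5,160+v/7-.5),z)[:2])
for n,p,z in(('tipT',(316,222),.0355),('tipB',(316,322),.0355),('rearT',(167,213),.0375),('rearB',(165,326),.0375),('lipT',(337,185),.038),('lipB',(332,372),.038),('gT',(345,195),.03),('gB',(340,357),.03)): print(n,f(*p,z))
```

```text
tipT (np.float64(-0.0289), np.float64(-0.1187))
tipB (np.float64(0.0266), np.float64(-0.1173))
rearT (np.float64(-0.0317), np.float64(-0.1897))
rearB (np.float64(0.0309), np.float64(-0.1876))
lipT (np.float64(-0.0485), np.float64(-0.1091))
lipB (np.float64(0.0549), np.float64(-0.1092))
gT (np.float64(-0.048), np.float64(-0.1053))
gB (np.float64(0.0422), np.float64(-0.1059))
```

Request:
play_rows(
  series=[0,-0.008,0,0,0,-0.008,0,0,0,-0.008,0,0,0,-0.006,0,0,0,0,0,0],
)

```text
time_s: 19.15
tcp_pos: [0.4919, -0.1272, 0.0346]
eef_rot: [-162.3, 90.0, 9.6]
contact_force: [-0.1, 0.5, -0.9]
gripper_width: 0.0178
```

```bash
python3 ins.py
```

```text
base frame: x -0.0001  home-gap 0.0741  underside 0.0319 [-0.1  0.5 -0.9] [ 0.02 -0.06 -0.04] 0.017844962359987473
tool shift total [-0.0004  0.0259 -0.0001] world d [-0.0036 -0.0257  0.0004]
jaw dir deg 171.81
spin rad 0.0001 deg 0.01
```

Request:
play_rows(
  series=[0,-0.005,0,0,0,-0.005,0,0,0,-0.005,0,0,0,-0.005,0,0,0,0,0,0],
)

```text
time_s: 19.57
tcp_pos: [0.4947, -0.108, 0.0346]
eef_rot: [-162.7, 90.0, 9.1]
contact_force: [-0.4, 0.2, -0.6]
gripper_width: 0.0178
```

```bash
python3 ins.py
```

```text
base frame: x -0.0001  home-gap 0.0547  underside 0.0319 [-0.4  0.2 -0.6] [-0.   -0.07 -0.01] 0.01778705812868147
tool shift total [-0.0004  0.0453 -0.0001] world d [-0.0064 -0.0449  0.0004]
jaw dir deg 171.75
spin rad -0.0008 deg -0.05
```

Request:
play_rows(
  series=[0,-0.008,0,0,0,-0.008,0,0,0,-0.008,0,0,0,-0.008,0,0,0,-0.004,0,0],
)

```text
time_s: 19.98
tcp_pos: [0.4999, -0.072, 0.0346]
eef_rot: [-162.3, 90.0, 9.4]
contact_force: [-0.4, 0.5, -1.8]
gripper_width: 0.0176
```

Request:
play_rows(
  series=[0.0005,-0.004,0,0,0.0005,-0.004,0,0,0,-0.002,0,0,0,0,0,0,0,0,0,0],
)

```text
time_s: 20.4
tcp_pos: [0.501, -0.0632, 0.0335]
eef_rot: [34.7, 90.0, -153.5]
contact_force: [-0.6, -0.1, -1.3]
gripper_width: 0.0178
```

```bash
python3 ins.py
```

```text
base frame: x -0.0002  home-gap 0.0094  underside 0.0308 [-0.6 -0.1 -1.3] [ 0.04 -0.02 -0.  ] 0.01775556186921917
tool shift total [-0.0014  0.0906 -0.0003] world d [-0.0127 -0.0897  0.0015]
jaw dir deg 171.73
spin rad -0.0013 deg -0.07
```

Gap 9 mm left by reckoning; advance slowly until there is a force, lowering a touch.

Request:
play_rows(
  series=[0,-0.002,0,0,0,-0.002,0,0,0.0003,-0.002,0,0,0,-0.001,0,0,0,0,0,0],
)

```text
time_s: 20.82
tcp_pos: [0.5021, -0.0561, 0.0333]
eef_rot: [-157.4, 90.0, 14.3]
contact_force: [1.0, 0.3, -0.6]
gripper_width: 0.0176
```

Request:
play_rows(
  series=[0,-0.001,0,0,0,0,0,0,0,-0.001,0,0,0,0,0,0,0,0,0,0],
)

```text
time_s: 21.23
tcp_pos: [0.5023, -0.0543, 0.0333]
eef_rot: [-151.6, 90.0, 20.1]
contact_force: [-1.2, 0.3, -1.7]
gripper_width: 0.0179
```

```bash
python3 ins.py
python3 - <<'E'
from h import *
import pickle
c={n:capture(n) for n in('scene','side','wrist')}; pickle.dump(c,open('cap16.pkl','wb'))
a=cv2.resize(c['scene']['img'][160:240,270:370],None,fx=7,fy=7,interpolation=cv2.INTER_CUBIC); cv2.imwrite('pics/s16.png',a)
E
```

```text
base frame: x -0.0002  home-gap 0.0004  underside 0.0306 [-1.2  0.3 -1.7] [ 0.04 -0.06  0.04] 0.017851987799163038
tool shift total [-0.0017  0.0996 -0.0003] world d [-0.0141 -0.0986  0.0017]
jaw dir deg 171.72
spin rad -0.0014 deg -0.08
```

View pics/s16.png

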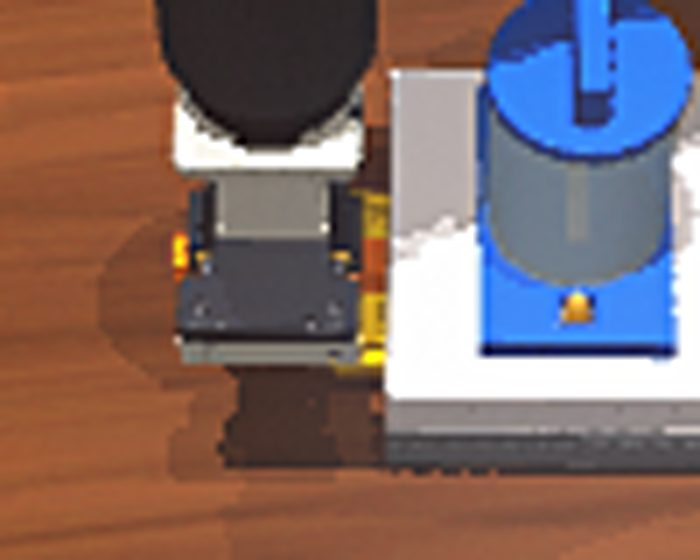

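Request:
play_rows(
  series=[0,-0.001,0,0,0,0,0,0,0,0,0,0,0,0,0,0,0,0,0,0],
)

```text
time_s: 21.8
tcp_pos: [0.5022, -0.0542, 0.0333]
eef_rot: [68.3, 89.9, -120.0]
contact_force: [1.1, -5.1, -1.5]
gripper_width: 0.0176
```

Request:
play_rows(
  series=[0,-0.001,0,0,0,0,0,0,0,0,0,0,0,0,0,0,0,0,0,0],
)

```text
time_s: 22.22
tcp_pos: [0.5022, -0.054, 0.0333]
eef_rot: [67.7, 89.9, -120.6]
contact_force: [1.3, -11.0, -0.5]
gripper_width: 0.0179
```

Request:
play_rows(
  series=[0.0005,0,0,0,0,0,0,0,0,0,0,0,0,0,0,0,0,0,0,0],
)

```text
time_s: 22.63
tcp_pos: [0.5022, -0.054, 0.0331]
eef_rot: [72.8, 89.9, -115.5]
contact_force: [1.5, -12.1, 1.7]
gripper_width: 0.0176
```

Request:
play_rows(
  series=[0,0,0,0,0,0,0,0,0,0,0,0,0,0,0,0,0,0,0,0],
  jaw=55,
)

```text
time_s: 23.05
tcp_pos: [0.5028, -0.0521, 0.0328]
eef_rot: [-138.5, 90.0, 33.2]
contact_force: [0.9, 0.2, -0.3]
gripper_width: 0.0448
```

Request:
play_rows(
  series=[0,0,0,0,0,0,0,0,0,0,0,0,0,0,0,0,0,0,0,0],
)

```text
time_s: 23.47
tcp_pos: [0.5026, -0.0523, 0.0328]
eef_rot: [30.5, 90.0, -157.7]
contact_force: [-0.3, 0.7, -1.1]
gripper_width: 0.0487
```

```bash
python3 ins.py
python3 - <<'E'
from h import *
c=capture('wrist'); cv2.imwrite('pics/w17.png',c['img'])
E
```

```text
base frame: x -0.0002  home-gap -0.0016  underside 0.0301 [-0.3  0.7 -1.1] [ 0.11 -0.05 -0.01] 0.04868179379080453
tool shift total [-0.0022  0.1016 -0.0003] world d [-0.0143 -0.1006  0.0022]
jaw dir deg 171.72
spin rad -0.0013 deg -0.08
```

View pics/w17.png

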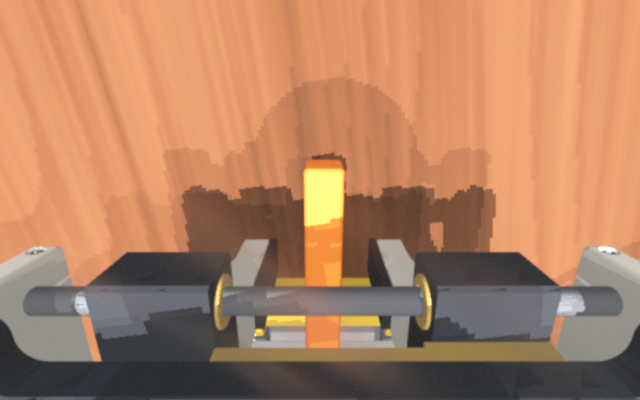

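Request:
play_rows(
  series=[-0.01,0,0,0,-0.02,0,0,0,-0.035,0,0,0,-0.035,0.01,0,0,-0.035,0.02,0,0],
)

```text
time_s: 23.93
tcp_pos: [0.4983, -0.0815, 0.1701]
eef_rot: [176.1, 90.0, -12.1]
contact_force: [1.2, -0.3, 0.7]
gripper_width: 0.0483
```

Request:
play_rows(
  series=[-0.03,0.04,0,0,-0.02,0.04,0,0,0,0.04,0,0,0,0.04,0,0,0,0.04,0,0],
)

```text
time_s: 24.35
tcp_pos: [0.4703, -0.2723, 0.2132]
eef_rot: [178.6, 89.9, -9.7]
contact_force: [1.5, 0.5, 0.3]
gripper_width: 0.0485
```

Request:
play_rows(
  series=[0,0.04,0,0,0,0.02,0,0,0,0,0,0,0,0,0,0,0,0,0,0],
)

```text
time_s: 24.77
tcp_pos: [0.462, -0.3298, 0.2118]
eef_rot: [-132.7, 90.0, 39.0]
contact_force: [0.6, 0.3, -0.8]
gripper_width: 0.0483
```

Run:
```python
from h import *
import pickle
c={n:capture(n) for n in('scene','side','wrist')}; pickle.dump(c,open('cap18.pkl','wb'))
for n in('scene','side'): cv2.imwrite(f'pics/{n}18.png',c[n]['img'])
a=cv2.resize(c['scene']['img'][150:240,285:395],None,fx=3.5,fy=4.5,interpolation=cv2.INTER_CUBIC)
b=cv2.resize(c['side']['img'][150:260,255:365],None,fx=3.5,fy=405/110,interpolation=cv2.INTER_CUBIC); cv2.imwrite('pics/s18.png',np.hstack([a,b]))
```

```text
(no output)
```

View pics/s18.png

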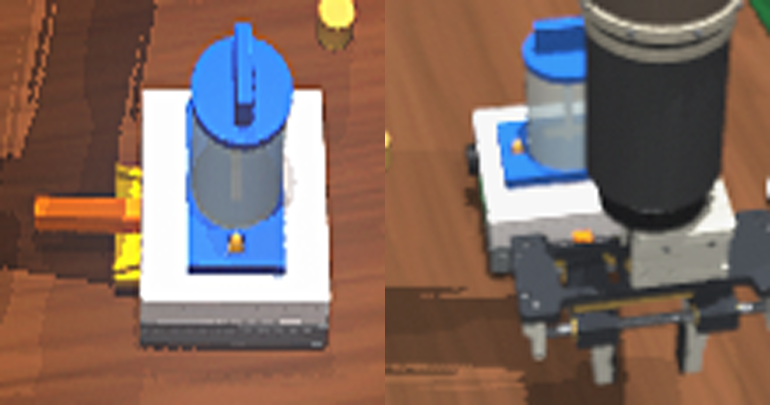

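View pics/scene18.png

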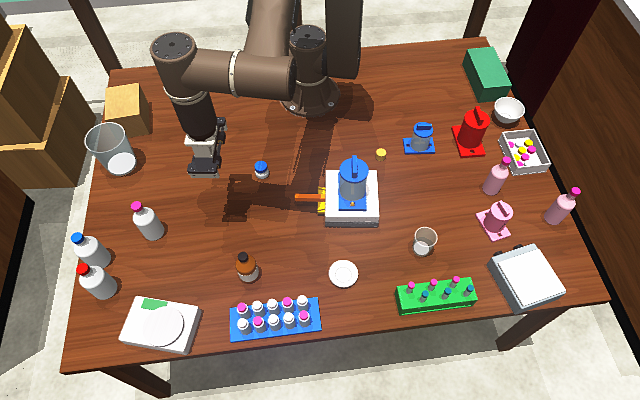

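Run:
```python
from h import *
import pickle
d=pickle.load(open('cap18.pkl','rb'));c=d['scene'];c0=pickle.load(open('cap0.pkl','rb'))['scene']
B=np.array([.5218,.0797]);yaw=np.radians(-8.2); uy=np.array([-np.sin(yaw),np.cos(yaw)]); ux=np.array([np.cos(yaw),np.sin(yaw)])
im=c['img'].copy()
m=mask(im,(5,150,100),(22,255,255)); 
cv2.imwrite('pics/z18.png',cv2.resize(im[185:215,285:335],None,fx=14,fy=14,interpolation=cv2.INTER_CUBIC))
for y in(-.175,-.185,-.195): print(y,[proj(c,[*(B+x*ux+y*uy),z]).round(1) for x in(-.009,.009) for z in(.052,)])
for r in(193,194,195,196,197,198): x=np.where(m[r,280:330])[0]+280; print(r,x.min() if len(x) else None)
df=cv2.absdiff(c['img'],c0['img']).max(2)
for n,(u,v) in dict(beaker=(425,241),amber=(246,267),dish=(343,273),pink=(500,176),white=(148,222),small=(262,170),weight=(381,155),sj=(419,140)).items(): print(n,(df[v-12:v+12,u-12:u+12]>40).mean().round(2))
```

```text
-0.175 [array([297.2, 193.4]), array([297. , 198.1])]
-0.185 [array([294.2, 193.4]), array([293.9, 198. ])]
-0.195 [array([291.1, 193.3]), array([290.9, 198. ])]
193 295
194 295
195 294
196 294
197 294
198 295
beaker 0.0
amber 0.0
dish 0.0
pink 0.0
white 0.0
small 0.05
weight 0.0
sj 0.0
```

View pics/z18.png

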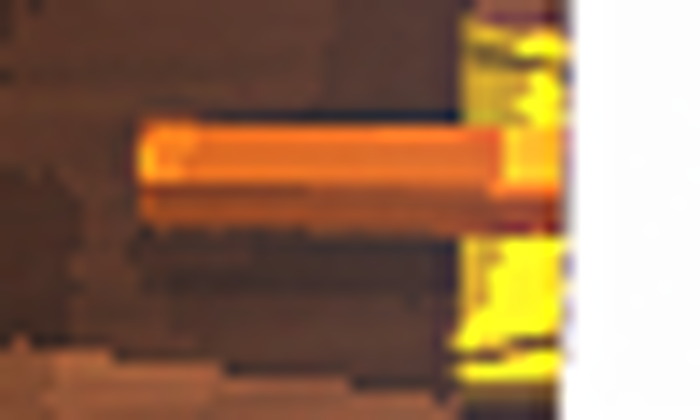

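Request:
play_rows(
  series=[-0.01,0,0.025,0,-0.01,0,0.03,0,0,0,0.03,0,0,0,0.02,0,0,0,0,0],
)

```text
time_s: 25.33
tcp_pos: [0.3555, -0.3134, 0.2322]
eef_rot: [-160.4, 89.9, 11.3]
contact_force: [-1.0, 0.1, 0.5]
gripper_width: 0.0484
```

Run:
```python
from h import *
c=capture('side')
cv2.imwrite('pics/s19.png',cv2.resize(c['img'][140:270,240:380],None,fx=5,fy=4.5,interpolation=cv2.INTER_CUBIC))
```

View pics/s19.png

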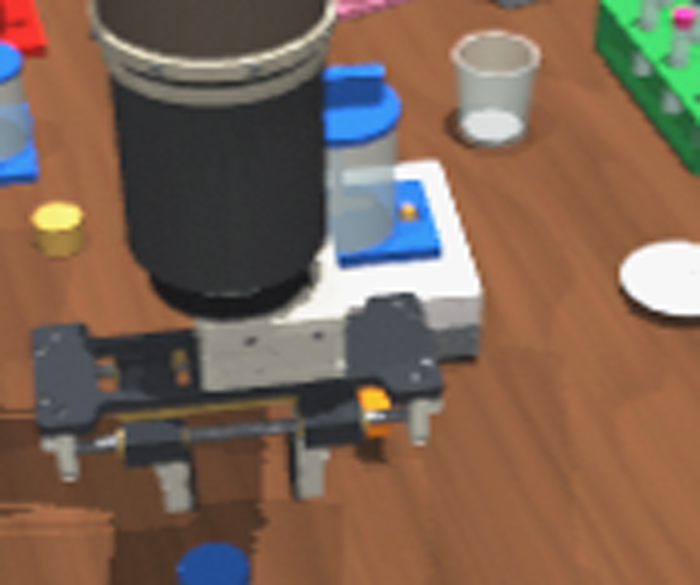

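```bash
python3 -c "
from plant import close_job
print(close_job())"
```

```text
the job is handed in; nothing more can be done
None
```

I put the mixer back together in the order asked and handed it in at about 25 s, well under the 64 s limit.

- **Jar:** I lowered it onto the pegs slowly. There was no side force on the way down, and the foot touched down with about 6 N. The side view after release shows both pegs up through the foot, the foot lying flat on the deck and the jar upright.
- **Scraper:** I slid it in until it met a firm stop, about 11–12 N, with the handle front against the side face. In the scene camera the handle's rear end lies at about −0.185 m in the base's y, where it should be when fully home. The arm's position at the stop agreed to about 1 mm.
- **Bystanders:** Comparing the first and last scene images around them, all were unchanged. The small white jar showed 5% of its pixels changed, which I took to be the arm's shadow and did not check further.
- **Not fully seen:** In the last side view the arm hid one peg and most of the handle. Those checks rest on the earlier side view for the pegs and the scene camera for the scraper.

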